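Load the shielded test pot

ROBOT

A 6-joint arm with a two-finger parallel gripper is mounted at the origin on the work surface. World frame = base frame: x ahead of the robot, y to its left, z up, the work surface at z = 0. Lengths are in m, angles in rad, forces in N, time in s.
With the tool pointing down it reaches from about 0.35 to 0.85 m from the base axis. Payload 8.1 kg.
Tool frame: the origin (TCP) lies on the mounting face of the last link; the fingertips stand 186 mm ahead of it and the grasp point (between the pads) lies 167 mm ahead of it; z points along the fingers, y is the line along which they close (so a half turn about z gives the same grasp; the last joint's range is limited). The gripper opens to 93 mm and grips with 3 to 60 N. Pads are 15 mm wide; open, the fingers measure 128 mm over their backs; the gripper's body (75 mm by 188 mm) begins 65 mm behind the grasp point.
Start: joints at [1.231, 0.13, 1.488, -0, 1.523, -0.085], TCP at [0.151, 0.581, 0.405] pointing down, gripper open.
Joint ranges: [-2.96, 2.96], [-0.89, 2.26], [0.02, 2.5], [-1.34, 4.48], [0, 2.73], [-2.66, 2.66]. Speed limits (rad/s): [2.39, 2.39, 2.79, 3.14, 3.14, 3.14].

INTERFACE

Orientations are given as a rotation vector (axis times angle).
In Python, from plant import * gives the robot as it stands. The module is installed in compiled form; this text tells all that it offers.
- The arm moves only by the tool arm_command, never from a script. Its argument "increments" is a list of rows, each a list of 6 numbers: the shift along the tool's x, y, z in units of 0.2 m (1.0 is 0.2 m), then the turn, a rotation vector about the tool's x, y, z in units of pi rad (1.0 is pi rad). A call has exactly 5 rows; each row is the pose to reach, as a shift and turn from the pose commanded when the call began, along the tool's axes at that moment, turning the shorter way round; what a row does not reach only later rows make up. A row lasts 1/8 s, in which the tool goes at most 62.5 mm and 10.7 degrees, less where a joint would pass 70% of its speed; a pose out of reach is approached as far as the arm can. A call with a number of a shift or a turn outside -1 to 1 is refused whole. A call with a gripper value outside its range is refused whole. "fingers" is the closure, from -1 (fully open) to 1 (shut), set as the call begins (left out, the last holds). The fingers move at their own pace and stop on an object; "force" is the grip in N (left out, the last holds). Time passes only in rows, so rows that repeat a pose let the fingers close, or fill a call up. It gives the time, the measured TCP pose, the force, the opening and the grip force at its end, in the units of the state.
- read_state(): the state, without advancing time (a new reading comes with each control period).
- read_camera(name): name is "scene" or "top" or "wrist"; returns a dict with "image" (420x560x3 uint8, red, green, blue), "fx", "fy", "cx", "cy" (pixels), "T" (4x4, takes a point from camera to world coordinates). Camera axes: x right, y down, z forward; pixel columns grow to the right and rows downward; lengths in m; the calibration is good to about 2 mm. A picture is of the moment at which its call begins. There is no depth.
- close_job(): hands the job in; it is judged then, once.
The state is a dict: "t": time; "q": joint angles; "dq": joint speeds; "joint_torque": joint torques, N m; "tool_pos": TCP position; "orientation": TCP orientation; "force": force on the tool from outside, world axes, zero at the start; "wrist_torque": the same for the moment, N m; "opening": finger opening in m; "gripper_force": force on a finger pad.
Only numpy, scipy, OpenCV 4.12 (cv2) and the standard library are available. Lean on these libraries where they do the work, as an engineer would, in place of code of your own. Each camera call takes 0.05 s, during which the arm holds its last target. There are 200 camera calls.

TASK

Open the shielded test pot: its lid is held by a bayonet that turns one way only, unmarked, so try gently which way it gives; lift the lid off and lay it on the blue mat. Lower every sensor bulb on the bench gently into the pot (never drop it in), each standing upright on the pot's floor, then put the lid back, press it fully down against its sprung seal and turn it back under the hooks to its stop. Leave the other things on the bench where they are.

Things in the scene. Friction and masses are not known exactly. Their poses are not given: they have to be found in the camera images.
- pot: shielded test pot, fixed to the bench, aluminium with a blue belt: round, outer radius 82, inner radius 76, rim 115 mm above the bench. Origin: centre of the underside, z up. Outside the rim on its +x and -x sides stand two blue hooks, 40 mm wide, from 89 to 119 mm from the axis, tops at 133 mm; the lid's ears lie under their roofs when lid x and pot x are in line (either way round)
- hook (a point): middle of the underside (125 mm above the bench) of the +x hook's roof; the -x hook is its mirror image. A hidden stop below the roofs lets the lid turn out in one direction only, clockwise in some starts, anticlockwise in others, not to be seen from outside: turned the wrong way it stops after 2 to 4 degrees; the right way, 0.45 rad clears the ears of the roofs, 0.6 is comfortable
- pot_rim (a point): centre of the pot's mouth, 115 mm above the bench. The lid goes back from the side it came out of: ears 0.6 rad beside the hooks, plug into the mouth, press down, keep pressing and turn back to the stop
- pad: round black rubber pad covering the pot's floor, 148 mm across; the origin is the centre of its underside, its top is 14 mm above the bench
- lid: round aluminium lid, 600 g, starts locked on the pot. Origin: centre of its underside, z up. From below: plug (radius 73 mm, bevelled to 67 at the bottom, 12 mm high) that enters the pot; disc (radius 84, heights 12 to 20 mm); two orange ears, see lid_ear; bar handle on top. Fully down its origin is 103 mm above the bench; locked, it rides up to 2 mm higher against the roofs
- lid_handle (a point): middle of the lid's black bar handle, 46 mm above the lid's origin; the bar lies along the lid's x axis, 70 mm long, 16 mm wide, heights 20 to 64 mm above the lid's origin
- lid_ear (a point): middle of the outer part of the lid's +x ear; the ears stand out on the lid's +x and -x sides, 20 mm wide, 8 mm thick, heights 12 to 20 mm, out to 106 mm from the axis
- seal (a joint): black sprung seal ring (radius 79 mm) in the pot's rim: metres pressed down, 0 (10 mm proud of the rim) to 0.010 (flush). It pushes up with 2 N when up, 10 N when flush, so a lid merely laid on floats about 5 mm above fully down, where its ears meet the sides of the hooks and cannot turn in; pressing the lid with 5 N or more takes it fully down
- mat: blue square mat, 240 x 240 x 2 mm, fixed on the bench, where the lid is laid down; origin: centre of its underside
- bulb1: sensor bulb: yellow round body 50 mm in diameter with a white belt, a small flat foot 24 mm across, and on top an upright black stub to grip, 20 mm in diameter, from 47 to 84 mm above the foot; 84 mm tall, 140 g, weighted low so that it rights itself on a flat surface. Origin: centre of the foot, z up along the stub. May be absent
- bulb2: sensor bulb: yellow round body 50 mm in diameter with a white belt, a small flat foot 24 mm across, and on top an upright black stub to grip, 20 mm in diameter, from 47 to 84 mm above the foot; 84 mm tall, 140 g, weighted low so that it rights itself on a flat surface. Origin: centre of the foot, z up along the stub. May be absent
- bulb3: sensor bulb: yellow round body 50 mm in diameter with a white belt, a small flat foot 24 mm across, and on top an upright black stub to grip, 20 mm in diameter, from 47 to 84 mm above the foot; 84 mm tall, 140 g, weighted low so that it rights itself on a flat surface. Origin: centre of the foot, z up along the stub. May be absent
- bulb4: sensor bulb: yellow round body 50 mm in diameter with a white belt, a small flat foot 24 mm across, and on top an upright black stub to grip, 20 mm in diameter, from 47 to 84 mm above the foot; 84 mm tall, 140 g, weighted low so that it rights itself on a flat surface. Origin: centre of the foot, z up along the stub. May be absent
- tape: bystander: tan roll of tape, 92 mm across, 36 mm high, lying flat; origin: centre of the underside
- screwdriver: bystander: screwdriver 190 mm long lying at the far side
- puck: bystander: black rubber puck 76 mm across, 25 mm high; origin: centre of the underside
- mouse: bystander: black round computer mouse, 62 mm across, 35 mm high; origin: centre of the underside
- brick: bystander: black power brick 120 x 55 x 34 mm; origin: centre of the underside
- keyboard: bystander: black keyboard 360 x 140 x 22 mm on the right of the bench; origin: centre of the underside

How it is judged:
By the outcome, as a careful person would: the job done as asked, in the order asked, and still so for the second after the job is handed in, with the robot touching nothing.
Of bulb1, bulb2, bulb3, bulb4 only 2 to 4 are there at a start; the rules pass over those that are not, and their reading is None.
At some moment in a run one of bulb1, bulb2, bulb3, bulb4, lid may be knocked a few centimetres aside while the robot is not near it.
It also fails if it takes over 210 s, if anything falls off the work surface, if the arm or the gripper's body presses on something with over 40 N, if the wrist force passes 120 N, or if a joint passes its speed limit or range.

## Working session

There is one attempt and no reset: what is moved stays moved. The work goes in short steps, Python scripts to look and compute and a tool call to move; the robot and the scene stay as the last step left them, time stands still between calls to the robot, and variables do not carry over. Pictures are saved under pics/ and viewed, at most 14 in all, crops included, and the job is handed in when it is done.

Besides the shell and the picture viewer there is one more tool, called after "Emit:" in YAML: its name, and indented under it one key for each argument. arm_command: Moves the arm, as the interface text tells. Shifts and turns lie within -1 to 1; 1 stands for 0.2 m of shift or pi rad of turn. Its arguments: {"type":"object","properties":{"increments":{"type":"array","items":{"type":"array","items":{"type":"number","minimum":-1,"maximum":1}}},"fingers":{"type":"number"},"force":{"type":"number"}},"required":["increments"]}

```bash
mkdir -p pics; cat > h.py <<'E'
from plant import *
import numpy as np, cv2
from scipy.spatial.transform import Rotation as R
def snap(name, fn, crop=None, scale=1):
    c=read_camera(name); im=c["image"][:,:,::-1]
    if crop: u0,v0,u1,v1=crop; im=im[v0:v1,u0:u1]
    if scale!=1: im=cv2.resize(im,None,fx=scale,fy=scale,interpolation=cv2.INTER_CUBIC)
    cv2.imwrite("pics/"+fn,im)
    np.savez("%s.npz"%name,**{k:c[k] for k in("image","fx","fy","cx","cy","T")})
    return c
def load(name): return np.load("%s.npz"%name)
def px(c,u,v,z):
    d=c["T"][:3,:3]@np.array([(u-c["cx"])/c["fx"],(v-c["cy"])/c["fy"],1]); o=c["T"][:3,3]
    return o+d*(z-o[2])/d[2]
def proj(c,p):
    q=c["T"][:3,:3].T@(np.array(p)-c["T"][:3,3]); return np.array([c["fx"]*q[0]/q[2]+c["cx"],c["fy"]*q[1]/q[2]+c["cy"]])
E
python3 - <<'E'
from h import *
for n in("scene","top"):
    c=snap(n,n+"0.png"); print(n,float(c["fx"]),c["T"].round(3).tolist())
s=read_state(); print({k:np.round(v,3).tolist() for k,v in s.items()})
print(R.from_rotvec(s["orientation"]).as_matrix().round(3))
E
```

```text
scene 487.613219857968 [[0.016, 0.787, -0.617, 1.424], [1.0, -0.024, -0.005, -0.116], [-0.018, -0.616, -0.787, 1.181], [0.0, 0.0, 0.0, 1.0]]
top 436.6064356000634 [[0.012, -0.997, 0.08, 0.484], [-1.0, -0.011, 0.003, -0.147], [-0.002, -0.08, -0.997, 1.183], [0.0, 0.0, 0.0, 1.0]]
{'t': 0.1, 'q': [1.231, 0.131, 1.489, -0.0, 1.523, -0.085], 'dq': [-0.0, -0.001, -0.002, 0.0, -0.001, 0.0], 'joint_torque': [0.002, -56.134, -49.31, 0.077, 0.029, -0.0], 'tool_pos': [0.151, 0.58, 0.404], 'orientation': [-0.399, -3.116, 0.003], 'force': [0.764, -0.213, 0.452], 'wrist_torque': [0.04, -0.015, 0.057], 'gripper_force': 0.0, 'opening': 0.093}
[[-0.968  0.252 -0.001]
 [ 0.252  0.968 -0.002]
 [ 0.    -0.002 -1.   ]]
```

View pics/top0.png

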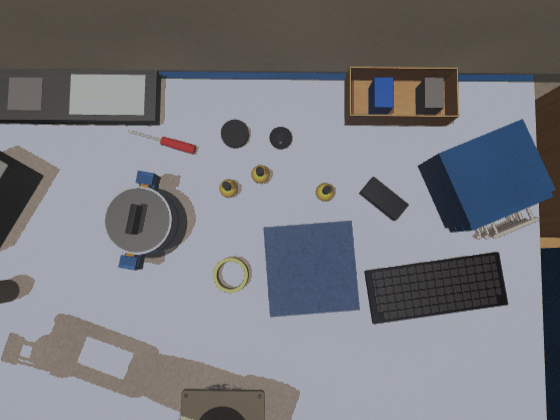

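View pics/scene0.png

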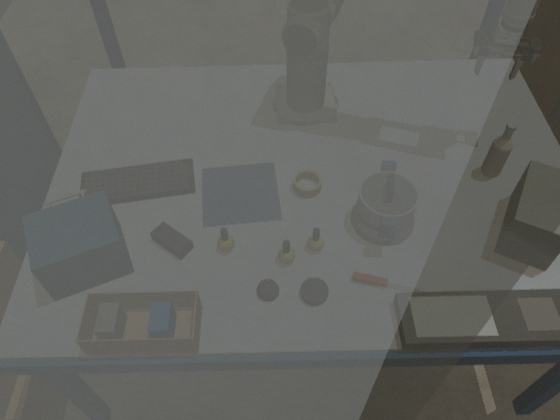

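Top view: the pot is at about (138,220), with hooks at (148,180) and (131,262). There are three bulbs, at (228,188), (261,174) and (325,191), and the mat is centred at (311,268). Scene view: the same three bulbs and no fourth.

```bash
python3 - <<'E'
from h import *
c=load("top")
a,b=px(c,148,179,.133),px(c,131,263,.133); print("hooks",a,b,(a+b)/2,np.hypot(*(a-b)[:2]),np.degrees(np.arctan2(*(a-b)[1::-1])))
print("handle",px(c,136,219,.167))
for u,v in((228,188),(261,174),(325,191)): print("bulb",px(c,u,v,.035))
print("mat",px(c,311,268,.002),"tape",px(c,231,275,.036),"mouse",px(c,281,138,.035),"puck",px(c,235,133,.025))
im=c["image"][:,:,::-1]
A=cv2.resize(im[160:280,80:200],None,fx=4.6,fy=4.6,interpolation=cv2.INTER_CUBIC)
cv2.imwrite("pics/potcrop.png",A)
E
```

```text
hooks [0.64530186 0.17582577 0.133     ] [0.44211049 0.20930003 0.133     ] [0.54370618 0.1925629  0.133     ] 0.20593023066784724 -9.355023062277608
handle [0.54560504 0.19003024 0.167     ]
bulb [ 0.63866357 -0.00700903  0.035     ]
bulb [ 0.67712783 -0.09391047  0.035     ]
bulb [ 0.63356511 -0.26404833  0.035     ]
mat [ 0.42913656 -0.23048611  0.002     ] tape [ 0.41017968 -0.01973441  0.036     ] mouse [ 0.77498125 -0.1459468   0.035     ] puck [ 0.7898673  -0.02156168  0.025     ]
```

View pics/potcrop.png

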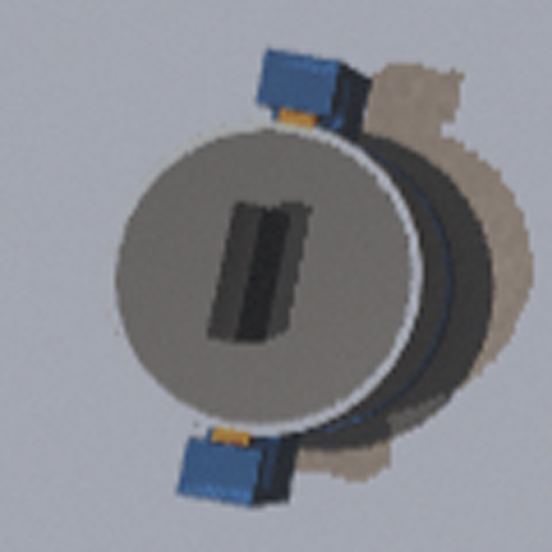

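```bash
python3 - <<'E'
from h import *
c=load("top")
f=lambda x,y,z: px(c,x/4.6+79.6,y/4.6+159.6,z)
for a,b,z in(((299,82),(220,472),.133),((297,118),(231,437),.123)):
  a=f(*a,z);b=f(*b,z); print(a,b,(a+b)/2,np.hypot(*(a-b)[:2]),np.degrees(np.arctan2(*(a-b)[1::-1])))
print("disc",f((116+411)/2,(128+424)/2,.124),"handle",f(262,272,.168))
# desired tool: z down, closing axis y perpendicular to bar
s=read_state(); M=R.from_rotvec(s["orientation"]).as_matrix()
print("tool y heading",np.degrees(np.arctan2(M[1,1],M[0,1])))
E
```

```text
[0.64906707 0.18422755 0.133     ] [0.44389209 0.21792744 0.133     ] [0.54647958 0.2010775  0.133     ] 0.20792415602521253 -9.327522063247041
[0.63128    0.18774892 0.123     ] [0.46186125 0.21633682 0.123     ] [0.54657062 0.20204287 0.123     ] 0.17181379832296392 -9.577924570165314
disc [0.54676839 0.2020979  0.124     ] handle [0.54618874 0.18842424 0.168     ]
tool y heading 75.39883009984361
```

```bash
cat >> h.py <<'E'
def goto(x,y,zg,head):
    "row to put the grasp point at x,y,zg, tool down, closing axis heading (deg, mod 180)"
    s=read_state(); M=R.from_rotvec(s["orientation"]).as_matrix()
    hy=np.arctan2(M[1,1],M[0,1]); d=(np.radians(head)-hy+np.pi/2)%np.pi-np.pi/2; h=hy+d
    Y=np.array([np.cos(h),np.sin(h),0]); Z=np.array([0,0,-1.]); G=np.c_[np.cross(Y,Z),Y,Z]
    sh=M.T@(np.array([x,y,zg+.167])-s["tool_pos"]); tr=R.from_matrix(M.T@G).as_rotvec()
    print("t %.1f row"%s["t"],np.round(np.r_[sh/.2,tr/np.pi],4).tolist(),"dist mm",round(1e3*np.linalg.norm(sh)),"deg",np.degrees(d).round(1))
def where():
    s=read_state(); M=R.from_rotvec(s["orientation"]).as_matrix()
    print("t",s["t"],"grasp",(s["tool_pos"]+.167*M[:,2]).round(4),"head",np.degrees(np.arctan2(M[1,1],M[0,1])).round(2),"F",s["force"].round(1),"W",s["wrist_torque"].round(2),"op",round(float(s["opening"]),4),"gf",round(float(s["gripper_force"]),1),"q6",s["q"][5].round(2))
E
python3 -c "
from h import *
goto(.5465,.202,.26,80.5)"
```

```text
t 0.1 row [-2.3899, -1.3329, -0.1141, -0.0005, -0.0001, -0.0283] dist mm 548 deg 5.1
```

Emit:
arm_command:
  increments:
    - [-1, -0.56, -0.05, 0, 0, 0]
    - [-1, -0.56, -0.05, 0, 0, 0]
    - [-1, -0.56, -0.05, 0, 0, 0]
    - [-1, -0.56, -0.05, 0, 0, 0]
    - [-1, -0.56, -0.05, 0, 0, 0]
  fingers: -1

```text
t: 0.72
tool_pos: [0.3184, 0.42, 0.4146]
orientation: [0.406, 3.115, -0.001]
force: [0.1, 0.7, 0.5]
opening: 0.093
gripper_force: 0.0
```

Emit:
arm_command:
  increments:
    - [-1, -0.56, -0.05, 0, 0, 0]
    - [-1, -0.56, -0.05, 0, 0, 0]
    - [-1, -0.56, -0.05, 0, 0, 0]
    - [-1, -0.56, -0.05, 0, 0, 0]
    - [-1, -0.56, -0.05, 0, 0, 0]

```text
t: 1.35
tool_pos: [0.4831, 0.2619, 0.4243]
orientation: [-0.404, -3.115, 0.001]
force: [0.2, 0.5, 0.6]
opening: 0.0933
gripper_force: 0.0
```

Emit:
arm_command:
  increments:
    - [-0.39, -0.21, 0, 0, 0, -0.028]
    - [-0.39, -0.21, 0, 0, 0, -0.028]
    - [-0.39, -0.21, 0, 0, 0, -0.028]
    - [-0.39, -0.21, 0, 0, 0, -0.028]
    - [-0.39, -0.21, 0, 0, 0, -0.028]

```text
t: 1.98
tool_pos: [0.5458, 0.2042, 0.4248]
orientation: [-0.259, -3.131, -0.0]
force: [0.0, 0.6, -0.6]
opening: 0.0929
gripper_force: 0.0
```

```bash
python3 - <<'E'
from h import *
where(); goto(.5465,.202,.155,80.5)
c=snap("wrist","w1.png"); print(c["T"].round(3).tolist(),float(c["fx"]))
print("pred hooks",*[proj(c,(.5465+sx*.104*np.cos(np.radians(-9.4)),.202+sx*.104*np.sin(np.radians(-9.4)),.133)) for sx in(1,-1)],"handle top",proj(c,(.5465,.202,.168)))
E
```

```text
t 1.975 grasp [0.5458 0.2042 0.2578] head 80.55 F [ 0.   0.6 -0.6] W [0.   0.03 0.04] op 0.0929 gf 0.0 q6 -1.14
t 2.0 row [-0.0052, -0.0102, 0.5138, 0.0001, -0.0001, 0.0003] dist mm 103 deg -0.0
[[0.164, 0.94, 0.299, 0.462], [0.986, -0.156, -0.05, 0.218], [0.0, 0.303, -0.953, 0.405], [0.0, 0.0, 0.0, 1.0]] 367.14892207449464
pred hooks [279.9449349  320.23495233] [279.23367041  61.31080913] handle top [279.3194661  220.43541401]
```

View pics/w1.png

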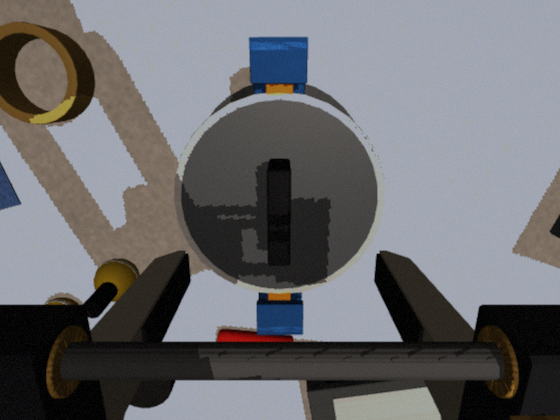

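The wrist view shows the bar centred at column 279 and hooks at (279,60) and (280,316), as predicted. Next I go down and grip.

Emit:
arm_command:
  increments:
    - [-0.005, -0.01, 0.25, 0, 0, 0]
    - [-0.005, -0.01, 0.4, 0, 0, 0]
    - [-0.005, -0.01, 0.5, 0, 0, 0]
    - [-0.005, -0.01, 0.52, 0, 0, 0]
    - [-0.005, -0.01, 0.52, 0, 0, 0]

```text
t: 2.65
tool_pos: [0.5477, 0.2009, 0.3218]
orientation: [0.261, 3.129, 0.001]
force: [0.8, -0.3, -0.2]
opening: 0.0927
gripper_force: 0.0
```

Emit:
arm_command:
  increments:
    - [0, 0, 0, 0, 0, 0]
    - [0, 0, 0, 0, 0, 0]
    - [0, 0, 0, 0, 0, 0]
    - [0, 0, 0, 0, 0, 0]
    - [0, 0, 0, 0, 0, 0]
  fingers: 1
  force: 45

```text
t: 3.28
tool_pos: [0.5474, 0.2006, 0.3207]
orientation: [-0.262, -3.131, 0.0]
force: [-0.3, 0.4, -0.0]
opening: 0.0473
gripper_force: 0.0
```

Emit:
arm_command:
  increments:
    - [0, 0, 0, 0, 0, 0]
    - [0, 0, 0, 0, 0, 0]
    - [0, 0, 0, 0, 0, 0]
    - [0, 0, 0, 0, 0, 0]
    - [0, 0, 0, 0, 0, 0]

```text
t: 3.9
tool_pos: [0.5474, 0.2009, 0.3208]
orientation: [0.262, 3.131, 0.001]
force: [0.4, 4.2, -1.5]
opening: 0.0161
gripper_force: 45.0
```

```bash
python3 -c "
from h import *
where()"
```

```text
t 3.9 grasp [0.5474 0.201  0.1538] head 80.45 F [ 0.4  4.2 -1.5] W [ 0.52 -0.13 -0.1 ] op 0.0161 gf 45.0 q6 -1.14
```

Emit:
arm_command:
  increments:
    - [0, 0, 0, 0, 0, 0.007]
    - [0, 0, 0, 0, 0, 0.014]
    - [0, 0, 0, 0, 0, 0.02]
    - [0, 0, 0, 0, 0, 0.026]
    - [0, 0, 0, 0, 0, 0.03]

```text
t: 4.53
tool_pos: [0.5473, 0.2008, 0.3208]
orientation: [-0.41, -3.114, -0.0]
force: [-1.3, 3.1, -0.1]
opening: 0.0162
gripper_force: 47.3
```

```bash
python3 -c "
from h import *
where()"
```

```text
t 4.525 grasp [0.5472 0.2008 0.1538] head 75.0 F [-1.3  3.1 -0.1] W [0.5  0.19 1.09] op 0.0162 gf 47.3 q6 -1.05
```

Emit:
arm_command:
  increments:
    - [0, 0, 0, 0, 0, -0.015]
    - [0, 0, 0, 0, 0, -0.03]
    - [0, 0, 0, 0, 0, -0.038]
    - [0, 0, 0, 0, 0, -0.047]
    - [0, 0, 0, 0, 0, -0.055]

```text
t: 5.15
tool_pos: [0.5474, 0.2004, 0.3207]
orientation: [-0.138, -3.138, 0.0]
force: [-1.4, 1.2, 1.0]
opening: 0.0155
gripper_force: 45.1
```

```bash
python3 -c "
from h import *
where()"
```

```text
t 5.15 grasp [0.5474 0.2004 0.1537] head 84.98 F [-1.4  1.2  1. ] W [ 0.18  0.4  -0.62] op 0.0155 gf 45.1 q6 -1.22
```

Emit:
arm_command:
  increments:
    - [0, 0, 0, 0, 0, -0.008]
    - [0, 0, 0, 0, 0, -0.015]
    - [0, 0, 0, 0, 0, -0.02]
    - [0, 0, 0, 0, 0, -0.025]
    - [0, 0, 0, 0, 0, -0.03]

```text
t: 5.78
tool_pos: [0.5474, 0.2006, 0.3207]
orientation: [0.011, -3.142, 0.0]
force: [-1.6, 0.7, 2.2]
opening: 0.0158
gripper_force: 45.1
```

```bash
python3 - <<'E'
from h import *
where(); snap("wrist","w2.png")
E
```

```text
t 5.775 grasp [0.5474 0.2006 0.1537] head 90.4 F [-1.6  0.7  2.2] W [ 0.03  0.48 -0.52] op 0.0158 gf 45.1 q6 -1.31
```

View pics/w2.png

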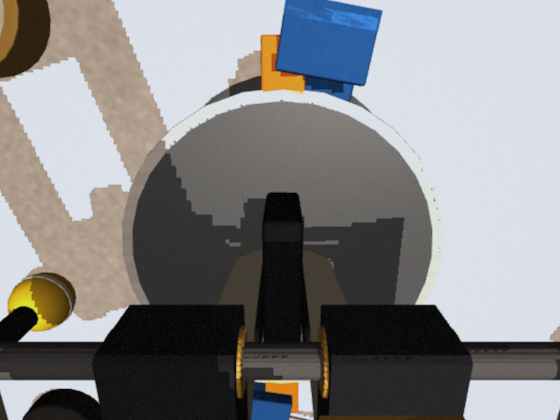

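The ear is coming out from under the hook (orange at (270,60) beside blue at (330,40)), so anticlockwise is the way. I continue to about 0.63 rad, then lift.

Emit:
arm_command:
  increments:
    - [0, 0, 0, 0, 0, -0.03]
    - [0, 0, 0, 0, 0, -0.06]
    - [0, 0, 0, 0, 0, -0.09]
    - [0, 0, 0, 0, 0, -0.12]
    - [0, 0, 0, 0, 0, -0.145]

```text
t: 6.45
tool_pos: [0.5473, 0.201, 0.3208]
orientation: [-0.723, 3.057, 0.001]
force: [-2.8, 2.3, 2.5]
opening: 0.0156
gripper_force: 45.1
```

Emit:
arm_command:
  increments:
    - [0, 0, 0, 0, 0, 0]
    - [0, 0, -0.02, 0, 0, 0]
    - [0, 0, -0.05, 0, 0, 0]
    - [0, 0, -0.1, 0, 0, 0]
    - [0, 0, -0.15, 0, 0, 0]

```text
t: 7.08
tool_pos: [0.5473, 0.2002, 0.351]
orientation: [0.718, -3.057, 0.001]
force: [-0.6, -0.5, -6.2]
opening: 0.0155
gripper_force: 44.9
```

```bash
python3 - <<'E'
from h import *
where(); goto(.429,-.230,.2,90)
E
```

```text
t 7.075 grasp [0.5472 0.2001 0.184 ] head 116.42 F [-0.6 -0.5 -6.2] W [ 0.05 -0.01  0.01] op 0.0155 gf 44.9 q6 -1.77
t 7.1 row [1.4868, -1.6634, -0.0778, -0.0002, -0.0003, 0.1468] dist mm 446 deg -26.4
```

Emit:
arm_command:
  increments:
    - [0, 0, -0.2, 0, 0, 0]
    - [0, 0, -0.4, 0, 0, 0]
    - [0.15, -0.16, -0.4, 0, 0, 0]
    - [0.35, -0.4, -0.4, 0, 0, 0]
    - [0.55, -0.6, -0.4, 0, 0, 0]

```text
t: 7.7
tool_pos: [0.5016, 0.0424, 0.4313]
orientation: [-0.719, 3.058, -0.002]
force: [0.7, -1.4, -4.5]
opening: 0.0156
gripper_force: 45.0
```

Emit:
arm_command:
  increments:
    - [0.2, -0.22, 0, 0, 0, 0]
    - [0.4, -0.45, 0, 0, 0, 0]
    - [0.6, -0.67, 0, 0, 0, 0]
    - [0.8, -0.9, 0, 0, 0, 0]
    - [0.88, -1, 0, 0, 0, 0]

```text
t: 8.32
tool_pos: [0.4323, -0.2162, 0.4314]
orientation: [0.713, -3.059, 0.002]
force: [0.2, 0.3, -5.8]
opening: 0.0159
gripper_force: 45.0
```

Emit:
arm_command:
  increments:
    - [0.06, -0.06, 0, 0, 0, 0.04]
    - [0.06, -0.06, 0, 0, 0, 0.08]
    - [0.06, -0.06, 0, 0, 0, 0.12]
    - [0.06, -0.06, 0, 0, 0, 0.147]
    - [0.06, -0.06, 0, 0, 0, 0.147]

```text
t: 8.95
tool_pos: [0.4282, -0.2295, 0.4312]
orientation: [0.0, 3.142, -0.001]
force: [0.2, -0.2, -5.9]
opening: 0.0159
gripper_force: 45.0
```

```bash
python3 - <<'E'
from h import *
where(); goto(.429,-.230,.056,90)
c=snap("top","t1.png")
E
```

```text
t 8.95 grasp [ 0.4282 -0.2295  0.2642] head 89.99 F [ 0.2 -0.2 -5.9] W [-0.   -0.02 -0.02] op 0.0159 gf 45.0 q6 -2.17
t 8.9 row [-0.0042, -0.0022, 1.0409, -0.0001, 0.0, -0.0001] dist mm 208 deg 0.0
```

View pics/t1.png

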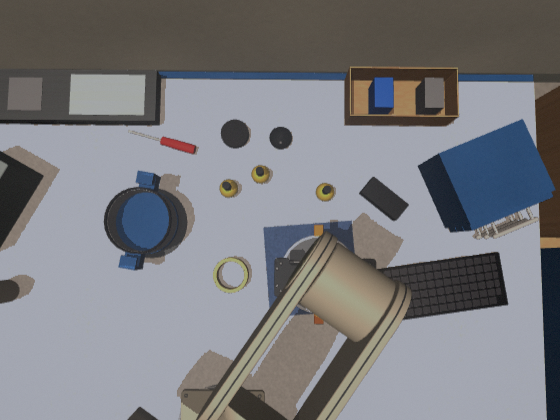

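Emit:
arm_command:
  increments:
    - [0, 0, 0.25, 0, 0, 0]
    - [0, 0, 0.5, 0, 0, 0]
    - [0, 0, 0.75, 0, 0, 0]
    - [0, 0, 0.95, 0, 0, 0]
    - [0, 0, 1, 0, 0, 0]

```text
t: 9.62
tool_pos: [0.427, -0.2285, 0.2279]
orientation: [0.002, -3.137, -0.005]
force: [-0.2, 0.6, -5.4]
opening: 0.0156
gripper_force: 45.0
```

Emit:
arm_command:
  increments:
    - [0, 0, 0.01, 0, 0, 0]
    - [0, 0, 0.025, 0, 0, 0]
    - [0, 0, 0.035, 0, 0, 0]
    - [0, 0, 0.045, 0, 0, 0]
    - [0, 0, 0.05, 0, 0, 0]

```text
t: 10.25
tool_pos: [0.4285, -0.2294, 0.2209]
orientation: [0.0, 3.141, -0.0]
force: [-0.2, 0.4, -6.1]
opening: 0.0158
gripper_force: 45.0
```

```bash
python3 -c "
from h import *
where()"
```

```text
t 10.25 grasp [ 0.4285 -0.2294  0.0539] head 89.98 F [-0.2  0.4 -6.1] W [-0.01  0.    0.02] op 0.0158 gf 45.0 q6 -2.17
```

Not touching yet; about 2–3 mm more.

Emit:
arm_command:
  increments:
    - [0, 0, 0.004, 0, 0, 0]
    - [0, 0, 0.007, 0, 0, 0]
    - [0, 0, 0.01, 0, 0, 0]
    - [0, 0, 0.012, 0, 0, 0]
    - [0, 0, 0.012, 0, 0, 0]

```text
t: 10.88
tool_pos: [0.4284, -0.2294, 0.2183]
orientation: [-0.001, -3.142, -0.0]
force: [-0.4, -0.9, -6.5]
opening: 0.0158
gripper_force: 45.0
```

```bash
python3 -c "
from h import *
where()"
```

```text
t 10.875 grasp [ 0.4284 -0.2294  0.0513] head 89.98 F [-0.4 -0.9 -6.5] W [-0.   -0.03 -0.02] op 0.0158 gf 45.0 q6 -2.17
```

Emit:
arm_command:
  increments:
    - [0, 0, 0.003, 0, 0, 0]
    - [0, 0, 0.005, 0, 0, 0]
    - [0, 0, 0.007, 0, 0, 0]
    - [0, 0, 0.009, 0, 0, 0]
    - [0, 0, 0.009, 0, 0, 0]

```text
t: 11.5
tool_pos: [0.4286, -0.2294, 0.2177]
orientation: [0.0, 3.141, -0.0]
force: [-4.8, 4.7, 9.0]
opening: 0.0156
gripper_force: 45.0
```

```bash
python3 -c "
from h import *
where()"
```

```text
t 11.5 grasp [ 0.4287 -0.2295  0.0507] head 89.99 F [-4.8  4.7  9. ] W [ 0.59  1.21 -0.05] op 0.0156 gf 45.0 q6 -2.17
```

Emit:
arm_command:
  increments:
    - [0, 0, -0.005, 0, 0, 0]
    - [0, 0, -0.005, 0, 0, 0]
    - [0, 0, -0.005, 0, 0, 0]
    - [0, 0, -0.005, 0, 0, 0]
    - [0, 0, -0.005, 0, 0, 0]
  fingers: -0.3

```text
t: 12.12
tool_pos: [0.4284, -0.2294, 0.2175]
orientation: [0.0, 3.142, -0.0]
force: [-0.0, 0.4, 0.7]
opening: 0.059
gripper_force: 0.0
```

Emit:
arm_command:
  increments:
    - [0, 0, -0.05, 0, 0, 0]
    - [0, 0, -0.3, 0, 0, 0]
    - [0, 0, -0.6, 0, 0, 0]
    - [0, 0, -0.8, 0, 0, 0]
    - [0, 0, -0.8, 0, 0, 0]

```text
t: 12.75
tool_pos: [0.4294, -0.23, 0.3828]
orientation: [0.0, 3.134, -0.008]
force: [0.6, -0.3, -0.2]
opening: 0.0607
gripper_force: 0.0
```

```bash
python3 - <<'E'
from h import *
where()
c=load("top"); im=c["image"][:,:,::-1]
A=cv2.resize(im[155:215,210:350],None,fx=5.5,fy=5.5,interpolation=cv2.INTER_CUBIC)
cv2.imwrite("pics/bulbs.png",A)
goto(.633,-.264,.21,90)
E
```

```text
t 12.75 grasp [ 0.4305 -0.2308  0.2158] head 89.98 F [ 0.6 -0.3 -0.2] W [ 0.02 -0.01  0.06] op 0.0607 gf 0.0 q6 -2.17
t 12.8 row [-1.018, -0.1697, 0.0371, -0.0015, 0.0023, -0.0001] dist mm 207 deg 0.0
```

View pics/bulbs.png

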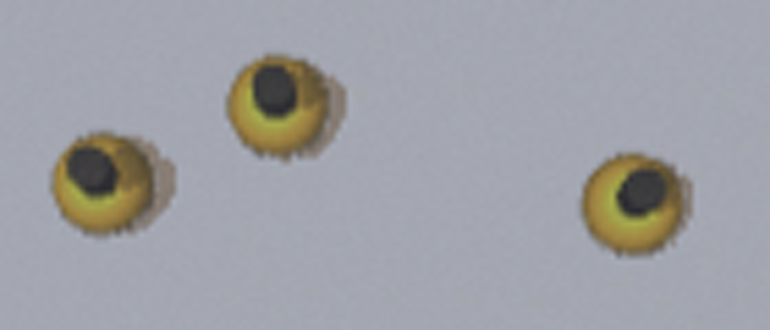

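Crop: body centres at (102,184), (279,106) and (635,204), with stub tops at about (88,166), (272,85) and (650,187).

```bash
python3 - <<'E'
from h import *
c=load("top")
for n,b,s in(("A",(102,184),(88,166)),("B",(279,106),(272,85)),("C",(635,204),(650,187))):
  f=lambda p,z:px(c,210+p[0]/5.5-.4,155+p[1]/5.5-.4,z).round(4)
  print(n,f(b,.026),f(s,.084))
goto(.63,-.26,.13,90); goto(.63,-.26,.13,0); goto(.63,-.26,.13,45)
E
```

```text
A [ 0.6397 -0.0063  0.026 ] [ 0.6402 -0.0067  0.084 ]
B [ 0.679  -0.0917  0.026 ] [ 0.679  -0.0911  0.084 ]
C [ 0.6329 -0.2651  0.026 ] [ 0.6334 -0.2661  0.084 ]
t 12.8 row [-1.0002, -0.1478, 0.4369, -0.0015, 0.0023, -0.0001] dist mm 220 deg 0.0
t 12.8 row [-1.0002, -0.1478, 0.4369, 0.0006, 0.003, 0.4999] dist mm 220 deg -90.0
t 12.8 row [-1.0002, -0.1478, 0.4369, -0.0006, 0.0027, 0.2499] dist mm 220 deg -45.0
```

Emit:
arm_command:
  increments:
    - [-0.2, -0.03, 0, 0, 0, 0]
    - [-0.45, -0.07, 0, 0, 0, 0]
    - [-0.7, -0.13, 0, 0, 0, 0]
    - [-0.95, -0.17, 0, 0, 0, 0]
    - [-1, -0.18, 0, 0, 0, 0]
  fingers: -0.1

```text
t: 13.38
tool_pos: [0.6301, -0.2652, 0.3743]
orientation: [0.001, -3.138, -0.003]
force: [-0.1, 0.0, -0.7]
opening: 0.0516
gripper_force: 0.0
```

```bash
cat >> h.py <<'E'
def bulbs():
    "yellow blobs in the top picture -> bulb positions"
    c=read_camera("top"); hsv=cv2.cvtColor(c["image"],cv2.COLOR_RGB2HSV)
    m=cv2.inRange(hsv,(20,120,60),(32,255,255)); m=cv2.morphologyEx(m,cv2.MORPH_CLOSE,np.ones((9,9)))
    n,l,st,ce=cv2.connectedComponentsWithStats(m)
    for i in range(1,n):
        if st[i,4]>60: print("blob",st[i],px(c,st[i,0]+st[i,2]/2-.5,st[i,1]+st[i,3]/2-.5,.026).round(4))
E
python3 - <<'E'
from h import *
where(); bulbs(); goto(.6332,-.2655,.072,90)
E
```

```text
t 13.375 grasp [ 0.6295 -0.2649  0.2073] head 90.04 F [-0.1  0.  -0.7] W [0.01 0.04 0.03] op 0.0516 gf 0.0 q6 -2.04
blob [252 166  17  17 221] [ 0.6786 -0.0908  0.026 ]
blob [220 180  17  17 213] [ 0.6399 -0.0059  0.026 ]
blob [317 192  17   9  92] [ 0.6213 -0.265   0.026 ]
t 13.4 row [-0.0191, -0.0021, 0.68, 0.0005, -0.0009, 0.0002] dist mm 136 deg -0.0
```

Emit:
arm_command:
  increments:
    - [-0.019, -0.002, 0.2, 0, 0, 0]
    - [-0.019, -0.002, 0.4, 0, 0, 0]
    - [-0.019, -0.002, 0.55, 0, 0, 0]
    - [-0.019, -0.002, 0.67, 0, 0, 0]
    - [-0.019, -0.002, 0.67, 0, 0, 0]

```text
t: 14.05
tool_pos: [0.6301, -0.2652, 0.241]
orientation: [-0.001, -3.137, -0.004]
force: [0.9, 0.7, -0.1]
opening: 0.051
gripper_force: 0.0
```

```bash
python3 - <<'E'
from h import *
where(); goto(.6332,-.2655,.072,90); snap("wrist","w3.png")
E
```

```text
t 14.05 grasp [ 0.6293 -0.2648  0.074 ] head 89.96 F [ 0.9  0.7 -0.1] W [-0.01 -0.01 -0.01] op 0.051 gf 0.0 q6 -2.04
t 14.1 row [-0.0155, -0.0014, 0.0099, 0.0008, -0.0016, -0.0002] dist mm 4 deg 0.0
```

View pics/w3.png

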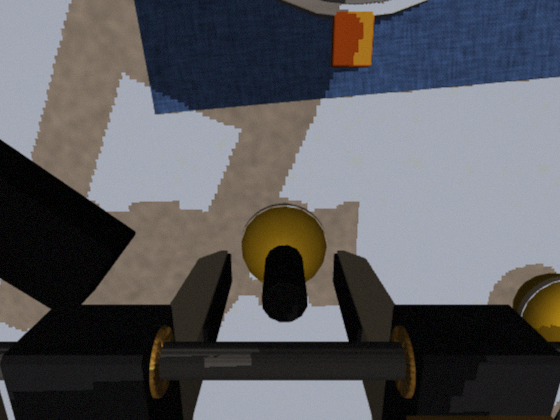

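The stub at (285,290) lies between the fingers (mid column 282). Close on it and lift.

Emit:
arm_command:
  increments:
    - [-0.01, 0, 0.01, 0, 0, 0]
    - [-0.01, 0, 0.01, 0, 0, 0]
    - [-0.01, 0, 0.01, 0, 0, 0]
    - [-0.01, 0, 0.01, 0, 0, 0]
    - [-0.01, 0, 0.01, 0, 0, 0]
  fingers: 1
  force: 18

```text
t: 14.72
tool_pos: [0.6344, -0.2658, 0.2421]
orientation: [0.0, 3.141, -0.0]
force: [0.1, 0.1, 2.3]
opening: 0.02
gripper_force: 18.0
```

Emit:
arm_command:
  increments:
    - [0, 0, 0, 0, 0, 0]
    - [0, 0, -0.1, 0, 0, 0]
    - [0, 0, -0.35, 0, 0, 0]
    - [0, 0, -0.6, 0, 0, 0]
    - [0, 0, -0.85, 0, 0, 0]

```text
t: 15.35
tool_pos: [0.6338, -0.2658, 0.4141]
orientation: [0.001, 3.141, -0.001]
force: [0.4, -0.8, -1.7]
opening: 0.0194
gripper_force: 18.0
```

```bash
python3 - <<'E'
from h import *
where(); goto(.583,.2015,.25,90)
E
```

```text
t 15.35 grasp [ 0.6338 -0.2659  0.2471] head 89.97 F [ 0.4 -0.8 -1.7] W [ 0.04 -0.01 -0.01] op 0.0194 gf 18.0 q6 -2.04
t 15.3 row [0.2552, 2.3364, -0.0154, -0.0001, 0.0001, -0.0002] dist mm 470 deg 0.0
```

Emit:
arm_command:
  increments:
    - [0.02, 0.2, 0, 0, 0, 0]
    - [0.05, 0.5, 0, 0, 0, 0]
    - [0.08, 0.75, 0, 0, 0, 0]
    - [0.1, 1, 0, 0, 0, 0]
    - [0.1, 1, 0, 0, 0, 0]

```text
t: 15.98
tool_pos: [0.6139, -0.0625, 0.4127]
orientation: [-0.006, 3.141, 0.001]
force: [-0.0, -0.2, -2.2]
opening: 0.0194
gripper_force: 18.0
```

Emit:
arm_command:
  increments:
    - [0.02, 0.2, 0, 0, 0, 0]
    - [0.05, 0.5, 0, 0, 0, 0]
    - [0.08, 0.75, 0, 0, 0, 0]
    - [0.1, 1, 0, 0, 0, 0]
    - [0.1, 1, 0, 0, 0, 0]

```text
t: 16.6
tool_pos: [0.594, 0.1365, 0.4122]
orientation: [-0.005, 3.141, 0.001]
force: [0.3, 0.0, -0.6]
opening: 0.0197
gripper_force: 18.0
```

Emit:
arm_command:
  increments:
    - [0.02, 0.1, 0, 0, 0, 0]
    - [0.04, 0.25, 0, 0, 0, 0]
    - [0.055, 0.336, 0, 0, 0, 0]
    - [0.055, 0.336, 0, 0, 0, 0]
    - [0.055, 0.336, 0, 0, 0, 0]

```text
t: 17.23
tool_pos: [0.5835, 0.2006, 0.4115]
orientation: [0.001, 3.142, -0.001]
force: [0.2, -0.9, -1.3]
opening: 0.0199
gripper_force: 18.0
```

```bash
python3 - <<'E'
from h import *
where(); goto(.583,.2015,.091,90); bulbs()
E
```

```text
t 17.225 grasp [0.5835 0.2005 0.2445] head 89.95 F [ 0.2 -0.9 -1.3] W [-0.07 -0.04 -0.03] op 0.0199 gf 18.0 q6 -1.32
t 17.2 row [0.0027, 0.005, 0.7677, -0.0002, 0.0, -0.0003] dist mm 154 deg 0.0
blob [252 166  17  17 219] [ 0.6786 -0.0908  0.026 ]
blob [220 180  16  16 189] [ 0.6412 -0.0045  0.026 ]
```

Emit:
arm_command:
  increments:
    - [0, 0.004, 0.15, 0, 0, 0]
    - [0, 0.004, 0.3, 0, 0, 0]
    - [0, 0.004, 0.45, 0, 0, 0]
    - [0, 0.004, 0.6, 0, 0, 0]
    - [0, 0.004, 0.7, 0, 0, 0]

```text
t: 17.9
tool_pos: [0.5831, 0.2012, 0.2698]
orientation: [-0.002, -3.14, 0.001]
force: [-0.4, -0.1, -1.8]
opening: 0.0194
gripper_force: 18.0
```

Emit:
arm_command:
  increments:
    - [0, 0, 0.02, 0, 0, 0]
    - [0, 0, 0.04, 0, 0, 0]
    - [0, 0, 0.055, 0, 0, 0]
    - [0, 0, 0.065, 0, 0, 0]
    - [0, 0, 0.07, 0, 0, 0]

```text
t: 18.52
tool_pos: [0.5835, 0.2023, 0.2579]
orientation: [0.0, 3.141, 0.0]
force: [-0.8, -0.2, -1.2]
opening: 0.0195
gripper_force: 18.0
```

```bash
python3 -c "
from h import *
where()"
```

```text
t 18.525 grasp [0.5836 0.2023 0.0909] head 89.99 F [-0.8 -0.2 -1.2] W [-0.06  0.03  0.01] op 0.0195 gf 18.0 q6 -1.32
```

Emit:
arm_command:
  increments:
    - [0, 0, 0.003, 0, 0, 0]
    - [0, 0, 0.006, 0, 0, 0]
    - [0, 0, 0.008, 0, 0, 0]
    - [0, 0, 0.01, 0, 0, 0]
    - [0, 0, 0.01, 0, 0, 0]

```text
t: 19.15
tool_pos: [0.5835, 0.2022, 0.2561]
orientation: [0.001, 3.141, 0.0]
force: [-0.7, -0.3, 4.0]
opening: 0.0197
gripper_force: 18.0
```

```bash
python3 -c "
from h import *
where()"
```

```text
t 19.15 grasp [0.5836 0.2023 0.0891] head 89.98 F [-0.7 -0.3  4. ] W [-0.09  0.35  0.01] op 0.0197 gf 18.0 q6 -1.32
```

It touched down at .089 as predicted. Release, rise, and go to bulb B.

Emit:
arm_command:
  increments:
    - [0, 0, 0, 0, 0, 0]
    - [0, 0, 0, 0, 0, 0]
    - [0, 0, 0, 0, 0, 0]
    - [0, 0, 0, 0, 0, 0]
    - [0, 0, 0, 0, 0, 0]
  fingers: 0.3

```text
t: 19.77
tool_pos: [0.5833, 0.2022, 0.2555]
orientation: [-0.001, -3.141, 0.0]
force: [0.2, -0.2, 0.7]
opening: 0.0326
gripper_force: 0.0
```

Emit:
arm_command:
  increments:
    - [0, 0, -0.05, 0, 0, 0]
    - [0, 0, -0.2, 0, 0, 0]
    - [0, 0, -0.4, 0, 0, 0]
    - [0, 0, -0.6, 0, 0, 0]
    - [0, 0, -0.7, 0, 0, 0]

```text
t: 20.4
tool_pos: [0.5838, 0.2023, 0.3993]
orientation: [0.0, 3.137, 0.002]
force: [0.3, -0.4, 0.9]
opening: 0.0322
gripper_force: 0.0
```

Emit:
arm_command:
  increments:
    - [-0.05, -0.15, 0, 0, 0, 0]
    - [-0.15, -0.4, 0, 0, 0, 0]
    - [-0.25, -0.7, 0, 0, 0, 0]
    - [-0.35, -0.95, 0, 0, 0, 0]
    - [-0.37, -1, 0, 0, 0, 0]
  fingers: -0.1

```text
t: 21.02
tool_pos: [0.6578, -0.0014, 0.3946]
orientation: [-0.007, -3.14, 0.001]
force: [-0.7, -0.1, -0.3]
opening: 0.0508
gripper_force: 0.0
```

```bash
python3 - <<'E'
from h import *
where(); bulbs(); c=snap("wrist","w4.png"); goto(.679,-.091,.14,90); goto(.640,-.006,.14,90)
E
```

```text
t 21.025 grasp [ 0.6576 -0.0015  0.2276] head 89.75 F [-0.7 -0.1 -0.3] W [0.05 0.04 0.  ] op 0.0508 gf 0.0 q6 -1.65
blob [253 166  16  16 190] [ 0.68   -0.0921  0.026 ]
blob [221 179  14  16 150] [ 0.6439 -0.0045  0.026 ]
t 21.1 row [-0.1098, -0.4601, 0.4383, 0.0001, -0.0004, -0.0008] dist mm 129 deg 0.1
t 21.1 row [0.0862, -0.0355, 0.4387, 0.0001, -0.0004, -0.0008] dist mm 90 deg 0.1
```

Emit:
arm_command:
  increments:
    - [0.09, -0.03, 0.1, 0, 0, 0]
    - [0.09, -0.03, 0.2, 0, 0, 0]
    - [0.09, -0.03, 0.3, 0, 0, 0]
    - [0.09, -0.03, 0.4, 0, 0, 0]
    - [0.09, -0.03, 0.44, 0, 0, 0]

```text
t: 21.75
tool_pos: [0.6389, -0.0034, 0.3051]
orientation: [0.0, -3.139, -0.0]
force: [-0.4, 1.0, 0.1]
opening: 0.0512
gripper_force: 0.0
```

```bash
python3 - <<'E'
from h import *
where(); c=snap("wrist","w5.png"); goto(.640,-.006,.075,90)
print(proj(c,(.640,-.006,.084)),proj(c,(.640,-.006,.025)))
E
```

```text
t 21.75 grasp [ 0.6384 -0.0033  0.1381] head 90.01 F [-0.4  1.   0.1] W [ 0.02  0.07 -0.03] op 0.0512 gf 0.0 q6 -1.66
t 21.8 row [-0.0071, -0.0125, 0.3135, 0.0001, -0.0011, -0.0] dist mm 63 deg 0.0
[277.96543584 242.08685657] [278.78889912 210.93473751]
```

View pics/w5.png

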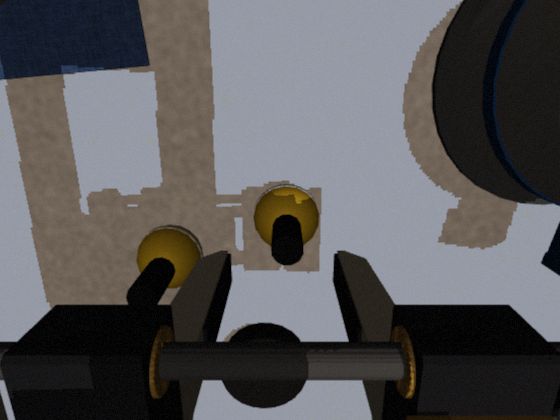

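```bash
python3 - <<'E'
from h import *
c=load("wrist"); print(px(c,286.5,216,.026),px(c,287,251,.082),"B",px(c,169,257,.026)); where(); goto(.640,-.003,.075,90)
E
```

```text
[ 6.43649167e-01 -2.43218023e-04  2.60000000e-02] [ 6.46669517e-01 -5.87582937e-04  8.20000000e-02] B [ 0.6772402 -0.0910456  0.026    ]
t 21.8 grasp [ 0.6382 -0.0035  0.1377] head 90.0 F [ 0.4 -0.4 -1.1] W [ 0.03  0.03 -0.03] op 0.0511 gf 0.0 q6 -1.66
t 21.8 row [-0.0071, 0.0025, 0.3135, 0.0001, -0.0011, -0.0] dist mm 63 deg 0.0
```

Bulb A's body is at (286,216) and its stub at (287,251), which gives about (.644,-.001). I correct for that, descend and grip.

Emit:
arm_command:
  increments:
    - [-0.027, 0.012, 0.05, 0, 0, 0]
    - [-0.027, 0.012, 0.13, 0, 0, 0]
    - [-0.027, 0.012, 0.22, 0, 0, 0]
    - [-0.027, 0.012, 0.31, 0, 0, 0]
    - [-0.027, 0.012, 0.313, 0, 0, 0]

```text
t: 22.42
tool_pos: [0.6435, -0.0014, 0.242]
orientation: [-0.001, -3.137, -0.001]
force: [-0.3, 0.2, 0.4]
opening: 0.0509
gripper_force: 0.0
```

Emit:
arm_command:
  increments:
    - [0, 0, 0, 0, 0, 0]
    - [0, 0, 0, 0, 0, 0]
    - [0, 0, 0, 0, 0, 0]
    - [0, 0, 0, 0, 0, 0]
    - [0, 0, 0, 0, 0, 0]
  fingers: 1
  force: 18

```text
t: 23.05
tool_pos: [0.6449, -0.0014, 0.2455]
orientation: [0.0, 3.141, -0.0]
force: [0.6, 1.0, 2.5]
opening: 0.0195
gripper_force: 18.0
```

Emit:
arm_command:
  increments:
    - [0, 0, 0, 0, 0, 0]
    - [0, 0, -0.1, 0, 0, 0]
    - [0, 0, -0.35, 0, 0, 0]
    - [0, 0, -0.6, 0, 0, 0]
    - [0, 0, -0.85, 0, 0, 0]

```text
t: 23.68
tool_pos: [0.6442, -0.0015, 0.4175]
orientation: [0.001, 3.141, -0.0]
force: [0.2, 0.5, -1.5]
opening: 0.0193
gripper_force: 18.0
```

```bash
python3 - <<'E'
from h import *
where(); goto(.525,.2315,.25,90)
E
```

```text
t 23.675 grasp [ 0.6443 -0.0015  0.2505] head 89.98 F [ 0.2  0.5 -1.5] W [ 0.01  0.03 -0.06] op 0.0193 gf 18.0 q6 -1.65
t 23.7 row [0.5966, 1.1645, 0.0023, -0.0, 0.0, -0.0001] dist mm 262 deg 0.0
```

Emit:
arm_command:
  increments:
    - [0.1, 0.18, 0, 0, 0, 0]
    - [0.2, 0.4, 0, 0, 0, 0]
    - [0.3, 0.65, 0, 0, 0, 0]
    - [0.45, 0.85, 0, 0, 0, 0]
    - [0.5, 0.97, 0, 0, 0, 0]

```text
t: 24.3
tool_pos: [0.543, 0.1944, 0.4161]
orientation: [-0.002, 3.141, 0.001]
force: [0.2, 0.6, -1.5]
opening: 0.0195
gripper_force: 18.0
```

Emit:
arm_command:
  increments:
    - [0.05, 0.1, 0, 0, 0, 0]
    - [0.097, 0.195, 0, 0, 0, 0]
    - [0.097, 0.195, 0, 0, 0, 0]
    - [0.097, 0.195, 0, 0, 0, 0]
    - [0.097, 0.195, 0, 0, 0, 0]

```text
t: 24.92
tool_pos: [0.5257, 0.2309, 0.4149]
orientation: [0.002, 3.142, -0.0]
force: [0.1, -0.3, -2.0]
opening: 0.0195
gripper_force: 18.0
```

```bash
python3 - <<'E'
from h import *
where(); goto(.525,.2315,.0975,90); c=snap("wrist","w6.png"); bulbs()
E
```

```text
t 24.925 grasp [0.5257 0.2309 0.2479] head 89.92 F [ 0.1 -0.3 -2. ] W [ 0.05  0.05 -0.02] op 0.0195 gf 18.0 q6 -1.24
t 24.9 row [0.0035, 0.0032, 0.7522, -0.0001, 0.0, -0.0004] dist mm 150 deg 0.1
blob [252 166  17  17 212] [ 0.6786 -0.0908  0.026 ]
```

View pics/w6.png

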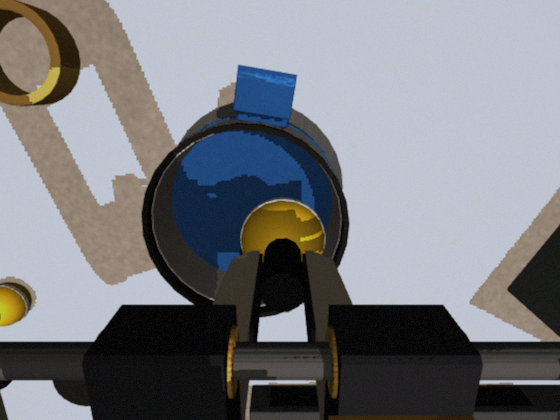

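The held bulb at (283,235) hangs over the pot's mouth (ring centred at about (245,215)). Lower it.

Emit:
arm_command:
  increments:
    - [0, 0.003, 0.15, 0, 0, 0]
    - [0, 0.003, 0.3, 0, 0, 0]
    - [0, 0.003, 0.45, 0, 0, 0]
    - [0, 0.003, 0.6, 0, 0, 0]
    - [0, 0.003, 0.7, 0, 0, 0]

```text
t: 25.65
tool_pos: [0.5251, 0.2317, 0.2732]
orientation: [-0.001, -3.14, 0.001]
force: [0.1, 0.4, -0.9]
opening: 0.0198
gripper_force: 18.0
```

Emit:
arm_command:
  increments:
    - [0, 0, 0.02, 0, 0, 0]
    - [0, 0, 0.04, 0, 0, 0]
    - [0, 0, 0.055, 0, 0, 0]
    - [0, 0, 0.065, 0, 0, 0]
    - [0, 0, 0.065, 0, 0, 0]

```text
t: 26.28
tool_pos: [0.5254, 0.2323, 0.2622]
orientation: [0.001, 3.141, 0.0]
force: [-0.3, 0.9, -2.1]
opening: 0.0192
gripper_force: 18.0
```

Emit:
arm_command:
  increments:
    - [0, 0, 0.002, 0, 0, 0]
    - [0, 0, 0.004, 0, 0, 0]
    - [0, 0, 0.006, 0, 0, 0]
    - [0, 0, 0.008, 0, 0, 0]
    - [0, 0, 0.008, 0, 0, 0]

```text
t: 26.9
tool_pos: [0.5253, 0.2322, 0.2603]
orientation: [-0.0, -3.141, 0.0]
force: [1.0, 0.6, -1.5]
opening: 0.0197
gripper_force: 18.0
```

```bash
python3 -c "
from h import *
where()"
```

```text
t 26.9 grasp [0.5253 0.2322 0.0933] head 89.98 F [ 1.   0.6 -1.5] W [-0.    0.01  0.03] op 0.0197 gf 18.0 q6 -1.24
```

Emit:
arm_command:
  increments:
    - [0, 0, 0.002, 0, 0, 0]
    - [0, 0, 0.004, 0, 0, 0]
    - [0, 0, 0.006, 0, 0, 0]
    - [0, 0, 0.007, 0, 0, 0]
    - [0, 0, 0.007, 0, 0, 0]

```text
t: 27.52
tool_pos: [0.5256, 0.2323, 0.2595]
orientation: [0.0, 3.141, 0.0]
force: [-1.2, -0.3, 5.4]
opening: 0.0194
gripper_force: 18.0
```

```bash
python3 -c "
from h import *
where()"
```

```text
t 27.525 grasp [0.5257 0.2323 0.0925] head 89.98 F [-1.2 -0.3  5.4] W [-0.11  0.3  -0.01] op 0.0194 gf 18.0 q6 -1.24
```

Emit:
arm_command:
  increments:
    - [0, 0, 0, 0, 0, 0]
    - [0, 0, 0, 0, 0, 0]
    - [0, 0, 0, 0, 0, 0]
    - [0, 0, 0, 0, 0, 0]
    - [0, 0, 0, 0, 0, 0]
  fingers: 0.3

```text
t: 28.15
tool_pos: [0.5253, 0.2322, 0.2589]
orientation: [-0.0, -3.142, 0.0]
force: [-0.4, 0.2, -0.2]
opening: 0.033
gripper_force: 0.0
```

Emit:
arm_command:
  increments:
    - [0, 0, -0.05, 0, 0, 0]
    - [0, 0, -0.2, 0, 0, 0]
    - [0, 0, -0.4, 0, 0, 0]
    - [0, 0, -0.6, 0, 0, 0]
    - [0, 0, -0.7, 0, 0, 0]

```text
t: 28.78
tool_pos: [0.5258, 0.2324, 0.4025]
orientation: [0.0, 3.137, 0.002]
force: [-0.3, 0.1, 0.0]
opening: 0.0326
gripper_force: 0.0
```

Emit:
arm_command:
  increments:
    - [-0.1, -0.15, 0, 0, 0, 0]
    - [-0.2, -0.4, 0, 0, 0, 0]
    - [-0.3, -0.6, 0, 0, 0, 0]
    - [-0.38, -0.81, 0, 0, 0, 0]
    - [-0.38, -0.81, 0, 0, 0, 0]
  fingers: -0.1

```text
t: 29.4
tool_pos: [0.6019, 0.0673, 0.398]
orientation: [-0.007, -3.14, 0.001]
force: [-0.9, 1.2, 0.0]
opening: 0.0508
gripper_force: 0.0
```

Emit:
arm_command:
  increments:
    - [-0.1, -0.2, 0, 0, 0, 0]
    - [-0.2, -0.45, 0, 0, 0, 0]
    - [-0.3, -0.65, 0, 0, 0, 0]
    - [-0.38, -0.81, 0.1, 0, 0, 0]
    - [-0.38, -0.81, 0.3, 0, 0, 0]

```text
t: 30.02
tool_pos: [0.6784, -0.0935, 0.34]
orientation: [0.004, 3.138, -0.002]
force: [0.6, 0.5, -0.1]
opening: 0.0511
gripper_force: 0.0
```

```bash
python3 - <<'E'
from h import *
where(); c=snap("wrist","w7.png"); goto(.679,-.0912,.075,90)
hsv=cv2.cvtColor(c["image"],cv2.COLOR_RGB2HSV); m=cv2.inRange(hsv,(18,120,40),(32,255,255)); m=cv2.morphologyEx(m,cv2.MORPH_OPEN,np.ones((5,5)))
n,l,st,ce=cv2.connectedComponentsWithStats(m)
for i in range(1,n):
  if st[i,4]>200: print(st[i],px(c,st[i,0]+st[i,2]/2,st[i,1]+st[i,3]/2,.026))
E
```

```text
t 30.025 grasp [ 0.6791 -0.0937  0.173 ] head 89.86 F [ 0.6  0.5 -0.1] W [-0.04  0.    0.04] op 0.0511 gf 0.0 q6 -1.78
t 30.1 row [-0.0175, 0.0029, 0.4462, 0.0006, -0.0023, -0.0005] dist mm 89 deg 0.1
[ 257  166   58   50 1790] [ 0.6755132  -0.09087173  0.026     ]
```

Emit:
arm_command:
  increments:
    - [-0.012, 0.003, 0.1, 0, 0, 0]
    - [-0.012, 0.003, 0.2, 0, 0, 0]
    - [-0.012, 0.003, 0.32, 0, 0, 0]
    - [-0.012, 0.003, 0.43, 0, 0, 0]
    - [-0.012, 0.003, 0.45, 0, 0, 0]

```text
t: 30.7
tool_pos: [0.6789, -0.0907, 0.2466]
orientation: [0.0, -3.138, -0.001]
force: [-1.2, 0.0, 0.8]
opening: 0.0514
gripper_force: 0.0
```

Emit:
arm_command:
  increments:
    - [0, 0, 0, 0, 0, 0]
    - [0, 0, 0, 0, 0, 0]
    - [0, 0, 0, 0, 0, 0]
    - [0, 0, 0, 0, 0, 0]
    - [0, 0, 0, 0, 0, 0]
  fingers: 1
  force: 18

```text
t: 31.32
tool_pos: [0.68, -0.0913, 0.2498]
orientation: [0.001, 3.14, -0.0]
force: [-0.3, 0.7, 4.4]
opening: 0.0197
gripper_force: 18.0
```

Emit:
arm_command:
  increments:
    - [0, 0, 0, 0, 0, 0]
    - [0, 0, -0.1, 0, 0, 0]
    - [0, 0, -0.35, 0, 0, 0]
    - [0, 0, -0.6, 0, 0, 0]
    - [0, 0, -0.88, 0, 0, 0]

```text
t: 31.95
tool_pos: [0.6791, -0.0912, 0.4267]
orientation: [-0.001, -3.14, -0.0]
force: [1.1, -0.8, -0.5]
opening: 0.0195
gripper_force: 18.0
```

```bash
python3 - <<'E'
from h import *
where(); goto(.525,.171,.25,90)
E
```

```text
t 31.95 grasp [ 0.6789 -0.0911  0.2597] head 89.98 F [ 1.1 -0.8 -0.5] W [ 0.02 -0.01 -0.01] op 0.0195 gf 18.0 q6 -1.78
t 31.9 row [0.7709, 1.3105, 0.0496, 0.0001, -0.0004, -0.0001] dist mm 304 deg 0.0
```

Emit:
arm_command:
  increments:
    - [0.1, 0.17, 0, 0, 0, 0]
    - [0.2, 0.36, 0, 0, 0, 0]
    - [0.32, 0.55, 0, 0, 0, 0]
    - [0.4, 0.68, 0, 0, 0, 0]
    - [0.4, 0.68, 0, 0, 0, 0]

```text
t: 32.58
tool_pos: [0.5987, 0.0466, 0.4261]
orientation: [-0.004, 3.141, 0.0]
force: [0.2, -0.7, -1.3]
opening: 0.0195
gripper_force: 18.0
```

Emit:
arm_command:
  increments:
    - [0.1, 0.17, 0, 0, 0, 0]
    - [0.25, 0.42, 0, 0, 0, 0]
    - [0.37, 0.63, 0, 0, 0, 0]
    - [0.37, 0.63, 0, 0, 0, 0]
    - [0.37, 0.63, 0, 0, 0, 0]

```text
t: 33.2
tool_pos: [0.5262, 0.1701, 0.4254]
orientation: [0.001, 3.141, -0.001]
force: [0.8, -0.1, -1.7]
opening: 0.0197
gripper_force: 18.0
```

```bash
python3 - <<'E'
from h import *
where(); goto(.525,.171,.102,90); c=snap("top","t2.png",(80,140,220,280),4)
E
```

```text
t 33.2 grasp [0.5263 0.17   0.2584] head 89.98 F [ 0.8 -0.1 -1.7] W [ 0.   -0.02 -0.01] op 0.0197 gf 18.0 q6 -1.35
t 33.2 row [0.0067, 0.0048, 0.7818, -0.0002, 0.0002, -0.0001] dist mm 156 deg 0.0
```

View pics/t2.png

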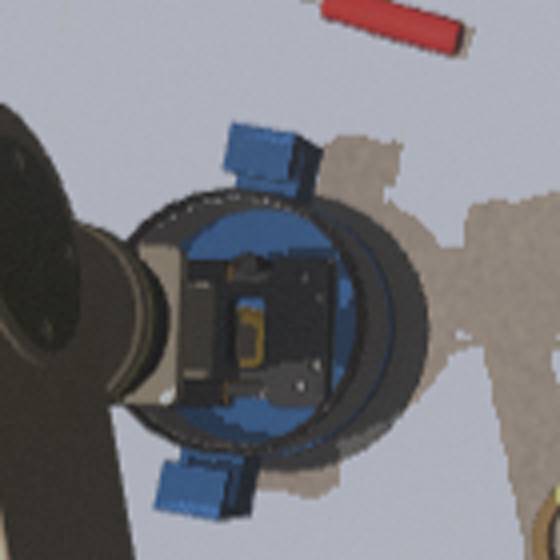

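```bash
python3 - <<'E'
from h import *
c=load("top")
for p in((.5836,.2023,.04),(.5836,.2023,.098),(.5255,.232,.04),(.526,.17,.24)): print(((proj(c,p)-(80,140))*4).round())
E
```

```text
[271. 271.]
[243. 262.]
[223. 358.]
[215. 344.]
```

```bash
python3 - <<'E'
from h import *
c=load("top"); im=c["image"][185:260,105:180,::-1]
im=cv2.convertScaleAbs(cv2.resize(im,None,fx=8,fy=8,interpolation=cv2.INTER_CUBIC),alpha=1.8,beta=20)
cv2.imwrite("pics/t2b.png",im)
E
```

```text
(no output)
```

View pics/t2b.png

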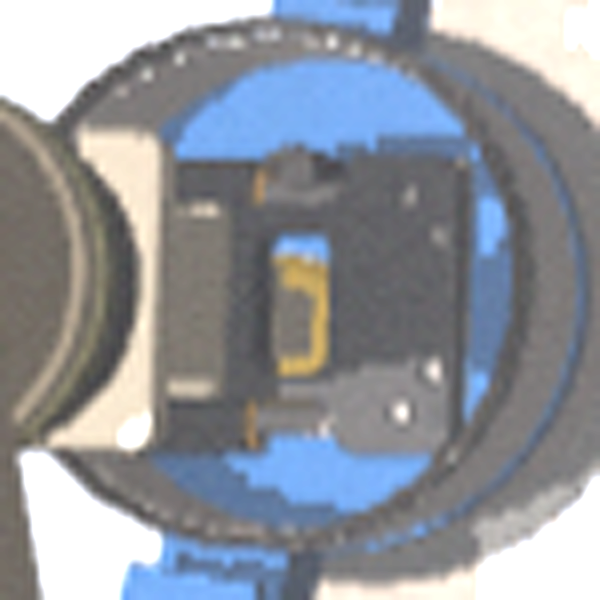

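The crop shows the gripper covering most of the mouth, with no yellow where bulb 1's upper edge should be. I'll move the held bulb aside and measure inside the pot before lowering it.

Emit:
arm_command:
  increments:
    - [-0.15, 0, 0, 0, 0, 0]
    - [-0.35, 0.05, 0, 0, 0, 0]
    - [-0.55, 0.1, 0, 0, 0, 0]
    - [-0.65, 0.15, 0, 0, 0, 0]
    - [-0.65, 0.15, 0, 0, 0, 0]

```text
t: 33.88
tool_pos: [0.6573, 0.1994, 0.4236]
orientation: [-0.003, -3.14, 0.001]
force: [-1.6, 0.0, -1.4]
opening: 0.0194
gripper_force: 18.0
```

Emit:
arm_command:
  increments:
    - [0, 0, 0, 0, 0, 0]
    - [0, 0, 0, 0, 0, 0]
    - [0, 0, 0, 0, 0, 0]
    - [0, 0, 0, 0, 0, 0]
    - [0, 0, 0, 0, 0, 0]

```text
t: 34.5
tool_pos: [0.6556, 0.2008, 0.4252]
orientation: [0.0, 3.141, 0.0]
force: [1.5, 0.3, -1.5]
opening: 0.0198
gripper_force: 18.0
```

```bash
python3 - <<'E'
from h import *
where()
c=snap("wrist","w8.png"); t=read_camera("top")
A=cv2.resize(c["image"][:,:,::-1],(480,360))
B=cv2.resize(t["image"][170:270,95:195,::-1],(320,320),interpolation=cv2.INTER_CUBIC)
W=np.zeros((360,800,3),np.uint8); W[:,:480]=A; W[:320,480:]=B
cv2.imwrite("pics/both.png",cv2.convertScaleAbs(W,alpha=1.3,beta=15))
np.savez("top.npz",**{k:t[k] for k in("image","fx","fy","cx","cy","T")})
E
```

```text
t 34.5 grasp [0.6556 0.2008 0.2582] head 89.99 F [ 1.5  0.3 -1.5] W [ 0.03 -0.04  0.01] op 0.0198 gf 18.0 q6 -1.35
```

View pics/both.png

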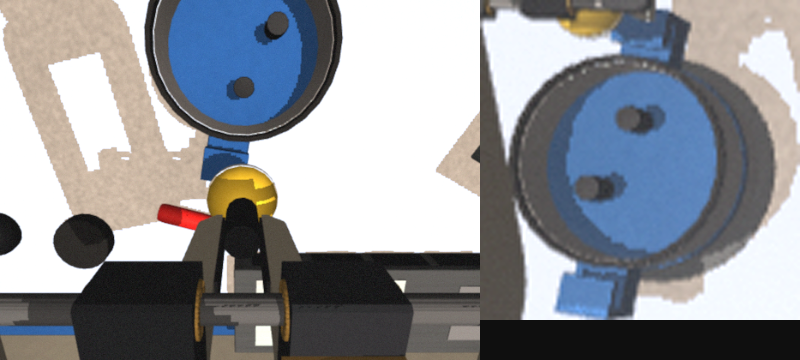

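Both stubs stand upright in the pot, at (275,25) and (242,87) in the wrist view and (630,115) and (590,185) in the top crop. The blue disc is only the belt, drawn across the inside and hiding the bulb bodies.

```bash
python3 - <<'E'
from h import *
c=load("top")
for x,y in((630,115),(588,185)): print(px(c,95+(x-480)/3.2,170+y/3.2,.098))
goto(.525,.171,.2582,90)
E
```

```text
[0.58261978 0.19948202 0.098     ]
[0.52761413 0.23014449 0.098     ]
t 34.6 row [0.6533, -0.1492, -0.0011, -0.0, 0.0, -0.0001] dist mm 134 deg 0.0
```

Emit:
arm_command:
  increments:
    - [0.15, -0.03, 0, 0, 0, 0]
    - [0.35, -0.08, 0, 0, 0, 0]
    - [0.55, -0.12, 0, 0, 0, 0]
    - [0.653, -0.149, 0, 0, 0, 0]
    - [0.653, -0.149, 0, 0, 0, 0]

```text
t: 35.22
tool_pos: [0.5243, 0.1709, 0.4255]
orientation: [0.0, 3.141, 0.0]
force: [1.3, -0.1, -1.5]
opening: 0.0193
gripper_force: 18.0
```

Emit:
arm_command:
  increments:
    - [0, 0, 0, 0, 0, 0]
    - [0, 0, 0.15, 0, 0, 0]
    - [0, 0, 0.3, 0, 0, 0]
    - [0, 0, 0.45, 0, 0, 0]
    - [0, 0, 0.55, 0, 0, 0]

```text
t: 35.85
tool_pos: [0.5255, 0.1711, 0.313]
orientation: [-0.001, -3.14, 0.001]
force: [-0.5, -0.1, -1.0]
opening: 0.0195
gripper_force: 18.0
```

Emit:
arm_command:
  increments:
    - [0, 0, 0.07, 0, 0, 0]
    - [0, 0, 0.13, 0, 0, 0]
    - [0, 0, 0.19, 0, 0, 0]
    - [0, 0, 0.22, 0, 0, 0]
    - [0, 0, 0.23, 0, 0, 0]

```text
t: 36.48
tool_pos: [0.5251, 0.171, 0.2688]
orientation: [-0.001, -3.141, 0.0]
force: [-0.6, -1.0, -1.0]
opening: 0.0199
gripper_force: 18.0
```

```bash
python3 -c "
from h import *
where()"
```

```text
t 36.475 grasp [0.5251 0.171  0.1018] head 89.98 F [-0.6 -1.  -1. ] W [-0.02 -0.02  0.01] op 0.0199 gf 18.0 q6 -1.35
```

Emit:
arm_command:
  increments:
    - [0, 0, 0.005, 0, 0, 0]
    - [0, 0, 0.01, 0, 0, 0]
    - [0, 0, 0.015, 0, 0, 0]
    - [0, 0, 0.02, 0, 0, 0]
    - [0, 0, 0.021, 0, 0, 0]

```text
t: 37.1
tool_pos: [0.5251, 0.171, 0.2646]
orientation: [-0.0, -3.141, 0.0]
force: [0.0, 0.5, -1.4]
opening: 0.0193
gripper_force: 18.0
```

Emit:
arm_command:
  increments:
    - [0, 0, 0.001, 0, 0, 0]
    - [0, 0, 0.003, 0, 0, 0]
    - [0, 0, 0.005, 0, 0, 0]
    - [0, 0, 0.007, 0, 0, 0]
    - [0, 0, 0.007, 0, 0, 0]

```text
t: 37.72
tool_pos: [0.5253, 0.1711, 0.2638]
orientation: [0.0, 3.141, 0.0]
force: [-0.6, -0.5, 2.9]
opening: 0.0194
gripper_force: 18.0
```

```bash
python3 -c "
from h import *
where()"
```

```text
t 37.725 grasp [0.5255 0.1711 0.0968] head 89.98 F [-0.6 -0.5  2.9] W [-0.11  0.1  -0.02] op 0.0194 gf 18.0 q6 -1.35
```

Emit:
arm_command:
  increments:
    - [0, 0, 0, 0, 0, 0]
    - [0, 0, 0, 0, 0, 0]
    - [0, 0, 0, 0, 0, 0]
    - [0, 0, 0, 0, 0, 0]
    - [0, 0, 0, 0, 0, 0]
  fingers: 0.3

```text
t: 38.35
tool_pos: [0.5251, 0.171, 0.2633]
orientation: [-0.001, -3.142, 0.0]
force: [0.4, -0.1, -0.1]
opening: 0.0326
gripper_force: 0.0
```

Emit:
arm_command:
  increments:
    - [0, 0, -0.05, 0, 0, 0]
    - [0, 0, -0.2, 0, 0, 0]
    - [0, 0, -0.4, 0, 0, 0]
    - [0, 0, -0.6, 0, 0, 0]
    - [0, 0, -0.7, 0, 0, 0]

```text
t: 38.98
tool_pos: [0.5255, 0.1711, 0.4068]
orientation: [0.0, 3.137, 0.002]
force: [-0.2, -0.2, 0.1]
opening: 0.0328
gripper_force: 0.0
```

Emit:
arm_command:
  increments:
    - [0.05, -0.2, 0, 0, 0, 0]
    - [0.1, -0.45, 0, 0, 0, 0]
    - [0.18, -0.7, 0, 0, 0, 0]
    - [0.23, -0.95, 0, 0, 0, 0]
    - [0.24, -1, 0, 0, 0, 0]
  fingers: -0.3

```text
t: 39.6
tool_pos: [0.4763, -0.0312, 0.403]
orientation: [-0.006, -3.141, 0.001]
force: [-0.3, 0.2, -0.0]
opening: 0.0607
gripper_force: 0.0
```

```bash
python3 - <<'E'
from h import *
where(); bulbs(); goto(.4285,-.2295,.2,90)
t=read_camera("top"); im=t["image"]; hsv=cv2.cvtColor(im,cv2.COLOR_RGB2HSV)
m=cv2.inRange(hsv,(5,150,80),(17,255,255)); n,l,st,ce=cv2.connectedComponentsWithStats(m)
for i in range(1,n):
  if st[i,4]>8: print("orange",st[i],ce[i].round(1),px(t,*ce[i],.022).round(4))
# stubs in pot
g=cv2.inRange(im,(0,0,0),(75,75,75))
for p in((.5826,.1995),(.5276,.2305),(.525,.171)):
  u,v=proj(t,(*p,.098)).round().astype(int); print(p,u,v,im[v,u],im[v-6:v+7,u-6:u+7].min(axis=(0,1)))
E
```

```text
t 39.6 grasp [ 0.4762 -0.0313  0.236 ] head 89.79 F [-0.3  0.2 -0. ] W [ 0.04 -0.01  0.01] op 0.0607 gf 0.0 q6 -1.74
t 39.6 row [0.237, -0.9935, 0.1805, -0.0001, -0.0002, -0.001] dist mm 207 deg 0.2
orange [308 230   7   8  51] [311.1 233.2] [ 0.522  -0.2287  0.022 ]
orange [308 301   2   6   9] [308.3 303. ] [ 0.3388 -0.2226  0.022 ]
orange [312 303   3   6  13] [313.4 305.5] [ 0.3324 -0.2359  0.022 ]
(0.5826, 0.1995) 142 206 [61 60 61] [38 38 39]
(0.5276, 0.2305) 129 228 [61 58 59] [37 36 37]
(0.525, 0.171) 152 229 [163 146 125] [56 52 47]
```

Emit:
arm_command:
  increments:
    - [0.06, -0.25, 0, 0, 0, 0]
    - [0.12, -0.5, 0, 0, 0, 0]
    - [0.18, -0.75, 0.05, 0, 0, 0]
    - [0.237, -0.95, 0.1, 0, 0, 0]
    - [0.237, -0.993, 0.15, 0, 0, 0]

```text
t: 40.33
tool_pos: [0.4297, -0.2283, 0.3728]
orientation: [-0.003, -3.141, -0.0]
force: [0.2, 0.4, -0.9]
opening: 0.0606
gripper_force: 0.0
```

Emit:
arm_command:
  increments:
    - [0, 0, 0, 0, 0, 0]
    - [0, 0, 0, 0, 0, 0]
    - [0, 0, 0, 0, 0, 0]
    - [0, 0, 0, 0, 0, 0]
    - [0, 0, 0, 0, 0, 0]

```text
t: 40.95
tool_pos: [0.4297, -0.2273, 0.3736]
orientation: [-0.0, 3.141, -0.0]
force: [-0.1, 0.1, -0.2]
opening: 0.0605
gripper_force: 0.0
```

```bash
python3 - <<'E'
from h import *
where(); goto(.4285,-.2292,.0505,90)
t=read_camera("top"); im=t["image"]; m=(im[195:245,110:170].max(axis=2)<75).astype(np.uint8)
for p in((.5826,.1995),(.5276,.2305),(.525,.171)):
  u,v=proj(t,(*p,.098)).round().astype(int); print(p,u,v,im[v,u]); 
b=im[:,:,2].astype(int)-im[:,:,0]
print((b[200:240:2,118:172:2]>25).astype(int))
w=read_camera("wrist"); hsv=cv2.cvtColor(w["image"],cv2.COLOR_RGB2HSV)
m=cv2.inRange(hsv,(5,150,60),(17,255,255)); n,l,st,ce=cv2.connectedComponentsWithStats(m)
for i in range(1,n):
  if st[i,4]>40: print("orange",st[i],px(w,*ce[i],.022).round(4))
E
```

```text
t 40.95 grasp [ 0.4298 -0.2273  0.2066] head 90.01 F [-0.1  0.1 -0.2] W [ 0.05  0.02 -0.02] op 0.0605 gf 0.0 q6 -2.16
t 41.0 row [0.0065, -0.0094, 0.7805, -0.0001, 0.0001, 0.0] dist mm 156 deg -0.0
(0.5826, 0.1995) 142 206 [55 53 54]
(0.5276, 0.2305) 129 228 [58 58 58]
(0.525, 0.171) 152 229 [58 56 57]
[[0 0 0 0 1 1 1 1 1 1 1 1 1 1 1 1 1 1 1 1 1 1 1 0 0 0 0]
 [0 0 0 1 1 1 1 1 1 1 1 1 1 1 1 1 1 1 1 1 1 1 1 0 0 0 0]
 [0 0 0 1 1 1 1 1 1 1 0 0 0 0 1 1 1 1 1 1 1 1 1 1 0 0 0]
 [0 0 1 1 1 1 1 1 1 1 0 0 0 0 0 0 1 1 1 1 1 1 1 1 0 0 0]
 [0 1 1 1 1 1 1 1 1 1 0 0 0 0 0 0 1 1 1 1 1 1 1 1 1 0 0]
 [0 1 1 1 1 1 1 1 1 1 1 0 0 0 0 1 1 1 1 1 1 1 1 1 1 0 0]
 [1 1 1 1 1 1 1 1 1 1 1 1 1 1 1 1 1 1 1 1 1 1 1 1 1 0 0]
 [1 1 1 1 1 1 1 1 1 1 1 1 1 1 1 1 1 1 1 1 1 1 1 1 1 1 0]
 [1 1 1 1 1 1 1 1 1 1 1 1 1 1 1 1 1 1 1 1 1 1 1 1 1 1 0]
 [1 1 1 1 1 1 1 1 1 1 1 1 1 1 1 1 1 1 1 1 1 1 1 1 1 1 0]
 [1 1 1 1 1 1 1 1 1 1 1 1 1 1 1 1 1 1 1 1 1 1 1 1 1 1 0]
 [1 1 1 1 1 1 1 1 1 1 1 1 1 1 1 1 1 1 1 1 1 1 1 1 1 1 0]
 [1 1 1 1 1 1 1 1 1 1 1 1 1 1 1 1 1 1 1 1 1 1 1 1 1 1 0]
 [1 1 1 1 0 0 0 0 0 1 1 1 1 1 1 1 1 0 0 1 1 1 1 1 1 0 0]
 [1 1 1 1 0 0 0 0 0 0 1 1 1 1 1 1 0 0 0 0 0 0 1 1 1 0 0]
 [1 1 1 1 0 0 0 0 0 0 1 1 1 1 1 1 0 0 0 0 0 0 1 1 1 0 0]
 [1 1 1 1 1 1 1 0 1 1 1 1 1 1 1 1 0 0 0 0 0 1 1 1 1 0 0]
 [0 1 1 1 1 1 1 1 1 1 1 1 1 1 1 1 1 1 1 1 1 1 1 1 0 0 0]
 [0 1 1 1 1 1 1 1 1 1 1 1 1 1 1 1 1 1 1 1 1 1 1 0 0 0 0]
 [0 0 1 1 1 1 1 1 1 1 1 1 1 1 1 1 1 1 1 1 1 1 1 0 0 0 0]]
orange [268  60  24  31 713] [ 0.3335 -0.2302  0.022 ]
orange [501 195  14  10  45] [ 0.4441 -0.0153  0.022 ]
orange [270 263  20  20 369] [ 0.5211 -0.2299  0.022 ]
orange [139 327  14  13  49] [ 0.5907 -0.3738  0.022 ]
```

All three stubs stand in the pot and the lid is where I laid it. Pick up the lid.

Emit:
arm_command:
  increments:
    - [0.006, -0.012, 0.2, 0, 0, 0]
    - [0.006, -0.012, 0.4, 0, 0, 0]
    - [0.006, -0.012, 0.6, 0, 0, 0]
    - [0.006, -0.012, 0.74, 0, 0, 0]
    - [0.006, -0.012, 0.77, 0, 0, 0]

```text
t: 41.68
tool_pos: [0.4274, -0.2294, 0.2173]
orientation: [-0.001, -3.138, -0.004]
force: [-0.6, -0.3, -0.4]
opening: 0.0606
gripper_force: 0.0
```

Emit:
arm_command:
  increments:
    - [0, 0, 0, 0, 0, 0]
    - [0, 0, 0, 0, 0, 0]
    - [0, 0, 0, 0, 0, 0]
    - [0, 0, 0, 0, 0, 0]
    - [0, 0, 0, 0, 0, 0]
  fingers: 1
  force: 55

```text
t: 42.3
tool_pos: [0.4285, -0.2299, 0.2197]
orientation: [0.001, 3.141, 0.0]
force: [-0.8, -0.4, 2.7]
opening: 0.0156
gripper_force: 55.0
```

Emit:
arm_command:
  increments:
    - [0, 0, 0, 0, 0, 0]
    - [0, 0, 0, 0, 0, 0]
    - [0, 0, 0, 0, 0, 0]
    - [0, 0, 0, 0, 0, 0]
    - [0, 0, 0, 0, 0, 0]

```text
t: 42.92
tool_pos: [0.4285, -0.2299, 0.2197]
orientation: [0.0, 3.141, 0.0]
force: [-1.7, 2.5, 5.9]
opening: 0.0156
gripper_force: 55.0
```

```bash
python3 -c "
from h import *
where()"
```

```text
t 42.925 grasp [ 0.4286 -0.2298  0.0527] head 89.99 F [-1.7  2.5  5.9] W [0.53 0.11 0.08] op 0.0156 gf 55.0 q6 -2.17
```

Emit:
arm_command:
  increments:
    - [0, 0, -0.05, 0, 0, 0]
    - [0, 0, -0.25, 0, 0, 0]
    - [0, 0, -0.5, 0, 0, 0]
    - [0, 0, -0.75, 0, 0, 0]
    - [0, 0, -1, 0, 0, 0]

```text
t: 43.55
tool_pos: [0.4278, -0.2297, 0.4203]
orientation: [-0.001, -3.14, -0.001]
force: [1.3, -0.6, -6.7]
opening: 0.0158
gripper_force: 55.0
```

Emit:
arm_command:
  increments:
    - [-0.05, 0.15, 0, 0, 0, 0]
    - [-0.12, 0.4, 0, 0, 0, 0]
    - [-0.2, 0.65, 0, 0, 0, 0]
    - [-0.27, 0.9, 0, 0, 0, 0]
    - [-0.3, 1, 0, 0, 0, 0]

```text
t: 44.18
tool_pos: [0.4884, -0.0275, 0.4187]
orientation: [0.003, -3.14, -0.001]
force: [0.7, -0.2, -6.0]
opening: 0.0157
gripper_force: 55.0
```

Emit:
arm_command:
  increments:
    - [-0.07, 0.25, 0, 0, 0, 0]
    - [-0.14, 0.5, 0, 0, 0, 0]
    - [-0.21, 0.75, 0, 0, 0, 0]
    - [-0.27, 0.93, 0, 0, 0, 0]
    - [-0.294, 1, 0, 0, 0, 0]

```text
t: 44.8
tool_pos: [0.5472, 0.1718, 0.4183]
orientation: [0.003, -3.139, 0.001]
force: [0.8, -0.9, -5.7]
opening: 0.0161
gripper_force: 55.0
```

Emit:
arm_command:
  increments:
    - [0, 0.1, 0, 0, 0, -0.03]
    - [0, 0.152, 0, 0, 0, -0.07]
    - [0, 0.152, 0, 0, 0, -0.11]
    - [0, 0.152, 0, 0, 0, -0.147]
    - [0, 0.152, 0, 0, 0, -0.147]

```text
t: 45.42
tool_pos: [0.5472, 0.1997, 0.4188]
orientation: [0.716, -3.058, 0.001]
force: [0.5, -0.3, -5.2]
opening: 0.0155
gripper_force: 55.0
```

```bash
python3 - <<'E'
from h import *
where(); goto(.5473,.2005,.175,116.4); bulbs()
E
```

```text
t 45.425 grasp [0.547  0.1995 0.2518] head 116.36 F [ 0.5 -0.3 -5.2] W [0.05 0.03 0.02] op 0.0155 gf 55.0 q6 -1.77
t 45.4 row [-0.0027, 0.0037, 0.384, -0.0001, -0.0005, -0.0002] dist mm 77 deg 0.0
```

Emit:
arm_command:
  increments:
    - [-0.003, 0.004, 0.1, 0, 0, 0]
    - [-0.003, 0.004, 0.2, 0, 0, 0]
    - [-0.003, 0.004, 0.3, 0, 0, 0]
    - [-0.003, 0.004, 0.38, 0, 0, 0]
    - [-0.003, 0.004, 0.4, 0, 0, 0]

```text
t: 46.1
tool_pos: [0.547, 0.2013, 0.3371]
orientation: [0.718, -3.055, 0.0]
force: [-0.1, -0.7, -5.1]
opening: 0.0158
gripper_force: 55.0
```

Emit:
arm_command:
  increments:
    - [0, 0, 0.01, 0, 0, 0]
    - [0, 0, 0.02, 0, 0, 0]
    - [0, 0, 0.03, 0, 0, 0]
    - [0, 0, 0.04, 0, 0, 0]
    - [0, 0, 0.04, 0, 0, 0]

```text
t: 46.72
tool_pos: [0.5474, 0.2014, 0.3312]
orientation: [0.718, -3.058, 0.0]
force: [0.6, 0.6, -5.6]
opening: 0.0157
gripper_force: 55.0
```

```bash
python3 -c "
from h import *
where()"
```

```text
t 46.725 grasp [0.5474 0.2014 0.1642] head 116.44 F [ 0.6  0.6 -5.6] W [ 0.04 -0.04 -0.03] op 0.0157 gf 55.0 q6 -1.77
```

Emit:
arm_command:
  increments:
    - [0, -0.002, 0.008, 0, 0, 0]
    - [0, -0.002, 0.016, 0, 0, 0]
    - [0, -0.002, 0.024, 0, 0, 0]
    - [0, -0.002, 0.032, 0, 0, 0]
    - [0, -0.002, 0.038, 0, 0, 0]

```text
t: 47.35
tool_pos: [0.5477, 0.2012, 0.3245]
orientation: [-0.719, 3.058, 0.0]
force: [-5.6, 1.1, 5.0]
opening: 0.0159
gripper_force: 55.0
```

```bash
python3 -c "
from h import *
where()"
```

```text
t 47.35 grasp [0.5478 0.2013 0.1575] head 116.45 F [-5.6  1.1  5. ] W [0.13 0.95 0.03] op 0.0159 gf 55.0 q6 -1.77
```

Emit:
arm_command:
  increments:
    - [0.005, 0.002, 0, 0, 0, 0]
    - [0.01, 0.005, 0, 0, 0, 0]
    - [0.01, 0.005, 0.005, 0, 0, 0]
    - [0.01, 0.005, 0.012, 0, 0, 0]
    - [0.01, 0.005, 0.018, 0, 0, 0]

```text
t: 47.98
tool_pos: [0.5463, 0.2011, 0.3214]
orientation: [-0.717, 3.055, -0.0]
force: [3.5, 2.3, 5.4]
opening: 0.0157
gripper_force: 55.0
```

```bash
python3 -c "
from h import *
where()"
```

```text
t 47.975 grasp [0.5468 0.2012 0.1544] head 116.43 F [3.5 2.3 5.4] W [ 0.29 -0.53  0.03] op 0.0157 gf 55.0 q6 -1.77
```

Emit:
arm_command:
  increments:
    - [0, 0, 0.003, 0, 0, 0]
    - [0, 0, 0.006, 0, 0, 0]
    - [0, 0, 0.008, 0, 0, 0]
    - [0, 0, 0.01, 0, 0, 0]
    - [0, 0, 0.01, 0, 0, 0]

```text
t: 48.6
tool_pos: [0.5463, 0.2011, 0.3207]
orientation: [-0.717, 3.055, -0.0]
force: [-0.1, -0.3, 12.9]
opening: 0.0159
gripper_force: 55.0
```

```bash
python3 -c "
from h import *
where()"
```

```text
t 48.6 grasp [0.5469 0.2012 0.1537] head 116.44 F [-0.1 -0.3 12.9] W [0.08 0.36 0.06] op 0.0159 gf 55.0 q6 -1.77
```

Emit:
arm_command:
  increments:
    - [0, 0, 0, 0, 0, 0.01]
    - [0, 0, 0, 0, 0, 0.03]
    - [0, 0, 0, 0, 0, 0.05]
    - [0, 0, 0, 0, 0, 0.075]
    - [0, 0, 0, 0, 0, 0.1]

```text
t: 49.22
tool_pos: [0.5462, 0.2012, 0.3207]
orientation: [-0.229, 3.129, 0.0]
force: [0.5, 0.2, 14.7]
opening: 0.0156
gripper_force: 55.9
```

```bash
python3 -c "
from h import *
where()"
```

```text
t 49.225 grasp [0.5469 0.2013 0.1537] head 98.36 F [ 0.5  0.2 14.7] W [-0.05  0.2   0.97] op 0.0156 gf 55.9 q6 -1.45
```

Emit:
arm_command:
  increments:
    - [0, 0, 0, 0, 0, 0.02]
    - [0, 0, 0, 0, 0, 0.045]
    - [0, 0, 0, 0, 0, 0.065]
    - [0, 0, 0, 0, 0, 0.085]
    - [0, 0, 0, 0, 0, 0.1]

```text
t: 49.85
tool_pos: [0.5462, 0.2012, 0.3207]
orientation: [0.262, 3.127, 0.001]
force: [0.1, -0.5, 13.9]
opening: 0.0158
gripper_force: 55.9
```

```bash
python3 -c "
from h import *
where()"
```

```text
t 49.85 grasp [0.5468 0.2012 0.1537] head 80.41 F [ 0.1 -0.5 13.9] W [-0.07  0.25  1.02] op 0.0158 gf 55.9 q6 -1.14
```

Aligned now (heading 80.4, the starting value). I go on gently to the stop.

Emit:
arm_command:
  increments:
    - [0, 0, 0, 0, 0, 0.005]
    - [0, 0, 0, 0, 0, 0.01]
    - [0, 0, 0, 0, 0, 0.014]
    - [0, 0, 0, 0, 0, 0.018]
    - [0, 0, 0, 0, 0, 0.02]

```text
t: 50.48
tool_pos: [0.5462, 0.2012, 0.3207]
orientation: [0.358, 3.117, 0.001]
force: [-0.1, -0.9, 13.5]
opening: 0.0157
gripper_force: 56.1
```

```bash
python3 -c "
from h import *
where()"
```

```text
t 50.475 grasp [0.5468 0.2012 0.1537] head 76.89 F [-0.1 -0.9 13.5] W [-0.12  0.19  1.03] op 0.0157 gf 56.1 q6 -1.08
```

Emit:
arm_command:
  increments:
    - [0, 0, 0, 0, 0, 0.003]
    - [0, 0, 0, 0, 0, 0.006]
    - [0, 0, 0, 0, 0, 0.009]
    - [0, 0, 0, 0, 0, 0.011]
    - [0, 0, 0, 0, 0, 0.011]

```text
t: 51.1
tool_pos: [0.5462, 0.2012, 0.3207]
orientation: [0.411, 3.111, 0.001]
force: [-0.3, -1.1, 13.8]
opening: 0.0162
gripper_force: 58.3
```

```bash
python3 -c "
from h import *
where()"
```

```text
t 51.1 grasp [0.5468 0.2012 0.1537] head 74.96 F [-0.3 -1.1 13.8] W [-0.14  0.15  1.38] op 0.0162 gf 58.3 q6 -1.04
```

The torque rose to 1.4 and the fingers began to yield, so the lid is at its stop. Ease the pressure, release and rise.

Emit:
arm_command:
  increments:
    - [0, 0, -0.004, 0, 0, -0.003]
    - [0, 0, -0.008, 0, 0, -0.004]
    - [0, 0, -0.01, 0, 0, -0.004]
    - [0, 0, -0.01, 0, 0, -0.004]
    - [0, 0, -0.01, 0, 0, -0.004]

```text
t: 51.72
tool_pos: [0.5462, 0.2013, 0.3208]
orientation: [0.392, 3.114, 0.001]
force: [7.1, 2.5, 1.5]
opening: 0.0164
gripper_force: 57.1
```

Emit:
arm_command:
  increments:
    - [0, 0, 0, 0, 0, 0]
    - [0, 0, 0, 0, 0, 0]
    - [0, 0, 0, 0, 0, 0]
    - [0, 0, 0, 0, 0, 0]
    - [0, 0, 0, 0, 0, 0]
  fingers: -0.6

```text
t: 52.35
tool_pos: [0.5454, 0.201, 0.3201]
orientation: [-0.394, -3.117, 0.0]
force: [0.7, -0.3, -0.1]
opening: 0.0617
gripper_force: 0.0
```

Emit:
arm_command:
  increments:
    - [0, 0, -0.05, 0, 0, 0]
    - [0, 0, -0.2, 0, 0, 0]
    - [0, 0, -0.4, 0, 0, 0]
    - [0, 0, -0.6, 0, 0, 0]
    - [0, 0, -0.6, 0, 0, 0]

```text
t: 52.98
tool_pos: [0.5462, 0.2013, 0.4458]
orientation: [0.393, 3.109, 0.005]
force: [1.3, -0.6, 0.0]
opening: 0.074
gripper_force: 0.0
```

Emit:
arm_command:
  increments:
    - [0, 0, 0, 0, 0, 0]
    - [0, 0, 0, 0, 0, 0]
    - [0, 0, 0, 0, 0, 0]
    - [0, 0, 0, 0, 0, 0]
    - [0, 0, 0, 0, 0, 0]

```text
t: 53.6
tool_pos: [0.5454, 0.201, 0.4399]
orientation: [-0.394, -3.116, 0.0]
force: [0.3, -0.3, 0.4]
opening: 0.0742
gripper_force: 0.0
```

```bash
python3 - <<'E'
from h import *
where(); snap("wrist","w9.png"); bulbs()
E
```

```text
t 53.6 grasp [0.5454 0.201  0.2729] head 75.58 F [ 0.3 -0.3  0.4] W [ 0.08 -0.01 -0.02] op 0.0742 gf 0.0 q6 -1.05
```

View pics/w9.png

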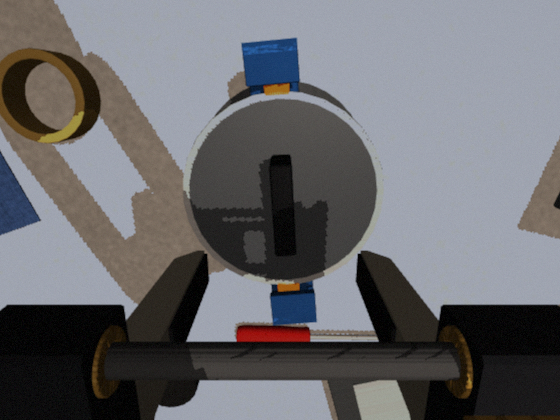

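The lid sits under both hooks, with the ears at (277,88) and (288,286), and no bulbs are left on the bench. Hand in.

```bash
python3 -c "
from h import *
print(close_job())"
```

```text
the job is handed in; nothing more can be done
None
```

All three bulbs on the bench stand in the pot, the lid is back on, pressed down and turned to its stop under the hooks, and the job is handed in at about 54 s; the hand-in gave no verdict.

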